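Key and fit the drive gear of a wet grinder

TASK

Get the counter-top wet grinder ready for its drum: drop the loose steel key from the wooden block into the slot in the upright shaft, let it sink to the bottom, then slide the drive gear down the shaft with its keyway over the key. Press the gear firmly but gently down, pushing the stiff rubber ring along, until it sits fully home on the metal shoulder, never forcing either part, then let go and leave everything else on the counter where it is.

Things in the scene. Friction and masses are not known exactly. Their poses are not given: they have to be found in the camera images.
- grinder: Wet grinder base, fixed: round white housing 204 mm across, 60 mm high, black knob at its front. Origin: centre of the underside, on the axis of the upright shaft; z up, -x towards the knob. A steel shoulder 54 mm across stands on it, the shaft rises from that. The geared shaft does not turn under light forces. Pushes up to about 15 N are safe; over 90 N of contact force on it from key or gear does damage.
- shaft_end (a point): Centre of the shaft's upper end, 130 mm above the grinder's origin. Shaft 32 mm across. One slot down its side, open on top and outwards, 12.4 mm wide, inner wall 5.4 mm from the axis, mouth bevelled 0.7 mm. The slot faces the grinder's +x (away from the knob) only within 0.8 rad either way: the exact angle is not measured (this frame does not turn with it), it must be seen or felt.
- shoulder (a point): Centre of the shoulder's flat top, on the shaft's axis, 96 mm above the grinder's origin, 34 mm below the shaft's end: here the gear's underside sits when home.
- pocket_floor (a point): On the shaft's axis at the height of the pocket's floor, 62 mm above the grinder's origin. Below the shoulder's top the slot goes on as a closed pocket, 5.2 to 21.4 mm from the axis and 13 mm wide: here the key's lower end stands when home.
- ring_top (a point): Centre of the top of a stiff black rubber ring, 57 mm inside and 72 mm outside diameter, around the shoulder. At first 104 mm above the grinder's origin (8 mm over the shoulder). The gear has to press it down with about 7 N (gear's weight included) until it meets the shoulder; it stays where it is pushed, and the gear does not sink by its own weight.
- key: Loose steel key: bar 64 mm long, 15 x 10 mm in section, 70 g, ends bevelled 0.8 mm. At the start upright in the block's socket, 40 mm showing. Origin: centre of its lower end; z up; x along the 15 mm side, y along the 10 mm side. In the slot the 15 mm side lies radially; home, its origin is 12.7 to 13.9 mm from the shaft's axis, its top 4 mm below the shaft's end. Either way round will do.
- block: Fixed wooden block 85 by 70 mm and 32 mm high (x, y, z), with a socket 24 mm deep in the middle of its top in which the key stands. Origin: centre of its underside; the key's axes are parallel to the block's at the start.
- gear: Loose aluminium drive gear, about 0.3 kg, flat on the counter: toothed flange 85 mm across, 10 mm high, under a plain round collar 56 mm across that ends 44 mm above the underside. Through bore 34.4 mm with one keyway 13.6 mm wide out to 24 mm from the axis, bevelled 1.5 mm at the underside. Origin: centre of the underside; z up; +x from the axis to the keyway's middle.
- dabba: Bystander: round closed stainless steel spice box 169 mm across, 85 mm high. Origin: centre of its underside.
- jar_a: Bystander: small glass jar 56 mm across, 85 mm high. Origin: centre of its underside.
- jar_b: Bystander: small amber glass jar 56 mm across, 95 mm high. Origin: centre of its underside.
- jar_c: Bystander: small glass jar 56 mm across, 85 mm high. Origin: centre of its underside.
- spoon_rest: Bystander: wooden spoon rest 80 by 150 mm (x, y) with a wooden spoon in it, 36 mm high. Origin: centre of its underside.
- funnel: Bystander: red plastic funnel standing on its wide mouth, 92 mm across, 88 mm high. Origin: centre of its underside.
There are look-alikes about, which are no part of the job. Several things look just like the gear: the one meant starts farthest from the robot's base.

How it is judged:
On the way, in this order (a step that is already met when the one before it is completed fails the run):
1. the key stands in the shaft's slot, sunk to the bottom of its pocket (z of key in the frame of grinder between 0.058 and 0.0645 m and horizontal distance between key and grinder below 0.018 m and angle between key's own z axis and vertical below 0.08 rad), for 0.2 s.
2. the gear is over shaft and key, pressed fully home on the shoulder (z of gear in the frame of grinder between 0.092 and 0.098 m and horizontal distance between gear and grinder below 0.003 m and angle between gear's own z axis and vertical below 0.035 rad and angle between the x axis of gear and the x axis of key, either way round below 0.2 rad), for 0.2 s.
At the end, for the whole second after the job is handed in: Key at the bottom of the slot (lower end within 2.5 mm of the pocket's floor, upright); gear home on the shoulder (underside within 2 mm of it, centred within 3 mm, tilted less than 2 degrees, keyway over the key); both released and at rest (all of step 1 and all of step 2 and linear speed of each of gear, key below 0.01 m/s); the robot touches nothing.
It fails at once if the gear is forced against the grinder with more than 90 N (contact force between gear and grinder above 90 N).
It fails at once if the key is forced against the grinder with more than 90 N (contact force between key and grinder above 90 N).
It fails at once if a bystander is pushed more than 30 mm away or tipped over (distance of any of dabba, jar_a, jar_b, jar_c, spoon_rest, funnel from where it was at the start of the episode above 0.03 m or angle between any of dabba, jar_a, jar_b, jar_c, spoon_rest, funnel's own z axis and vertical above 0.5 rad).
It also fails if it takes over 72 s, if anything falls off the work surface, if the arm or the gripper's body presses on something with over 40 N, if the wrist force passes 120 N, or if a joint passes its speed limit or range.

ROBOT

A 7-joint arm with a two-finger parallel gripper is mounted at the origin on the work surface. World frame = base frame: x ahead of the robot, y to its left, z up, the work surface at z = 0. Lengths are in m, angles in rad, forces in N, time in s.
With the tool pointing down it reaches from about 0.425 to 0.925 m from the base axis. Payload 6.8 kg.
Tool frame: the origin (TCP) lies on the centre line of the jaws, within the pads' length; the fingertips stand bot.finger_overhang ahead of it and the grasp point (between the pads) lies 3 mm ahead of it (bot.finger_overhang is the distance from the TCP to the fingertips, in m); z points along the fingers, y is the direction in which the jaws open and shut (so a half turn about z gives the same grasp; the last joint's range is limited). The gripper opens to 85 mm and grips with 20 to 120 N. Pads are 22 mm wide; open, the fingers measure 114 mm over their backs; the gripper's body (76 mm by 85 mm) begins 54 mm behind the grasp point. The pads swing forward as they close: fully open they stand 13 mm farther back than shut.
Start: joints at [-0.108, 0.477, 0.022, 1.555, -0.011, 1.109, -0.083], TCP at [0.675, 0, 0.253] pointing down, gripper open.
Joint ranges: [-2.96, 2.96], [-0.34, 2.1], [-1.41, 1.46], [0.24, 2.44], [-1.37, 4.51], [0.17, 1.92], [-2.96, 2.96]. Speed limits (rad/s): [2.39, 2.39, 3.14, 3.14, 3.14, 3.14, 3.14].

INTERFACE

Orientations are given as a unit quaternion [w, x, y, z].
In Python, from station import bot gives the robot as it stands.
- The arm moves only by the tool drive_tool, never from a script. Its argument "increments" is text: rows parted by semicolons, each of 4 numbers parted by spaces: the shift along the world's x, y, z in m, then the turn about the world's z in rad. In form: tx ty tz spin; .... A call has 1 to 12 rows; each row shifts and turns the commanded pose from where the row before left it; what a row does not reach is not made up. A row lasts 1/12 s, in which the tool goes at most 41.7 mm and 7.16 degrees, less where a joint would pass 70% of its speed; a pose out of reach is approached as far as the arm can. A call is refused whole if a number of a shift passes 0.0417 or a number of a turn 0.125, either way. A call with a gripper value outside its range is refused whole. "grip" is the opening, from 0 (shut) to 1 (fully open), set as the call begins (left out, the last holds). The fingers move at their own pace and stop on an object; "squeeze" is the grip in N (left out, the last holds). Time passes only in rows, so rows that do not move let the fingers close. It gives the time, the measured TCP pose, the force and the opening at its end, in the units of the state.
- bot.get_obs(): the state, without advancing time (a new reading comes with each control period).
- bot.read_camera(name): name is "scene" or "side" or "wrist"; returns the picture (400x640x3 uint8, red, green, blue); there is no depth.
- bot.calibration(name): a dict with "fx", "fy", "cx", "cy" (pixels), "camera_from_world" (4x4, takes a point from world to camera coordinates). Camera axes: x right, y down, z forward; pixel columns grow to the right and rows downward; lengths in m; the calibration is good to about 2 mm. A picture is of the moment at which its call begins: read the wrist's pose just before it. calibration takes no time and is no camera call; for the wrist camera it gives the pose at the moment of the call.
- bot.hand_in(): hands the job in, once; it reports no verdict.
The state is a dict: "t": time; "q": joint angles; "joint_vel": joint speeds; "joint_torque": joint torques, N m; "eef_pos": TCP position; "tool_rot": TCP orientation; "contact_force": force on the tool from outside, world axes, zero at the start; "torque": the same for the moment, N m; "gripper_width": opening from 0.0 (shut) to 1.0 (fully open).
Only numpy, scipy, OpenCV 4.12 (cv2) and the standard library are available. Lean on these libraries where they do the work, as an engineer would, in place of code of your own. Each camera call takes 0.05 s, during which the arm holds its last target.

## Working session

There is one attempt and no reset: what is moved stays moved. The work goes in short steps, Python scripts to look and compute and a tool call to move; the robot and the scene stay as the last step left them, time stands still between calls to the robot, and variables do not carry over. Pictures are saved under pics/ and viewed, and the job is handed in when it is done.

Besides the shell and the picture viewer there is one more tool, called after "Call:" as name(argument=value, ...) on one line, values as JSON. drive_tool: Moves the arm, as the interface text tells. Its arguments: {"type":"object","properties":{"increments":{"type":"string"},"grip":{"type":"number"},"squeeze":{"type":"number"}},"required":["increments"]}

```bash
ls; mkdir -p pics; cat > h.py <<'E'
import numpy as np, cv2
from station import bot
def snap(n,f):
    c=bot.calibration(n); im=bot.read_camera(n); cv2.imwrite('pics/'+f+'.png',im[:,:,::-1]); np.savez('pics/'+f,im=im,T=c['camera_from_world'],K=[c['fx'],c['fy'],c['cx'],c['cy']]); return im
def load(f):
    d=np.load('pics/'+f+'.npz'); return d['im'],d['T'],d['K']
def proj(f,p):
    im,T,K=load(f); q=T[:3,:3]@np.asarray(p,float)+T[:3,3]; return np.array([K[0]*q[0]/q[2]+K[2],K[1]*q[1]/q[2]+K[3]])
def ray(f,u,v):
    im,T,K=load(f); R=T[:3,:3]; o=-R.T@T[:3,3]; d=R.T@np.array([(u-K[2])/K[0],(v-K[3])/K[1],1]); return o,d
def atz(f,u,v,z):
    o,d=ray(f,u,v); return o+d*(z-o[2])/d[2]
def crop(f,x0,y0,x1,y1,s,out):
    im,_,_=load(f); c=cv2.resize(im[y0:y1,x0:x1],None,fx=s,fy=s,interpolation=cv2.INTER_CUBIC); cv2.imwrite('pics/'+out+'.png',c[:,:,::-1])
E
python3 - <<'E'
from h import *
o=bot.get_obs(); print({k:np.round(v,4) for k,v in o.items()}, bot.finger_overhang)
for n in ['scene','side','wrist']:
    snap(n,n+'0'); c=bot.calibration(n); T=c['camera_from_world']; print(n,c['fx'],-T[:3,:3].T@T[:3,3],T[2,:3])
E
```

```text
pics
{'t': np.float64(0.0), 'q': array([-0.1081,  0.4778,  0.0223,  1.5565, -0.0115,  1.1093, -0.0831]), 'joint_vel': array([-0.0014, -0.0014,  0.0012,  0.0001,  0.001 ,  0.0031,  0.0015]), 'joint_torque': array([-5.00000e-04, -5.96444e+01,  1.60770e+00, -2.81195e+01,
        1.24000e-02,  9.40000e-03,  0.00000e+00]), 'eef_pos': array([0.6744, 0.    , 0.2523]), 'tool_rot': array([-6.000e-04,  7.071e-01,  7.071e-01, -7.000e-04]), 'contact_force': array([-0.7403, -0.5481,  0.8602]), 'torque': array([-0.0135, -0.0339, -0.0076]), 'gripper_width': np.float64(0.9998)} 0.022
scene 471.93211372218553 [ 1.56343761 -0.20483076  1.1820653 ] [-0.67749376  0.11966216 -0.7257294 ]
side 375.9399691084161 [-0.01464028  0.69093032  0.72516988] [ 0.51514415 -0.64840319 -0.56053528]
wrist 356.9271889413238 [0.67375567 0.07042593 0.37316027] [-0.00194811 -0.27402733 -0.96171993]
```

View pics/scene0.png

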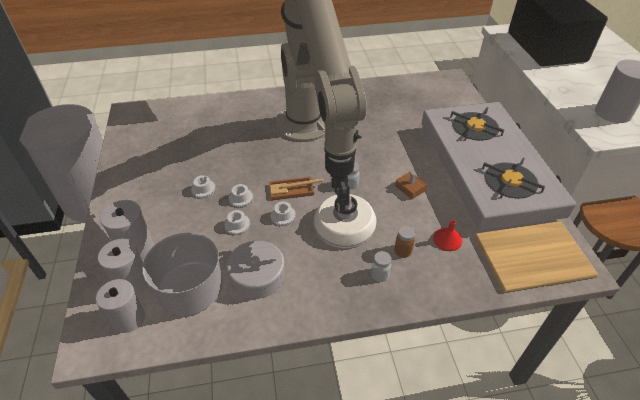

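View pics/side0.png

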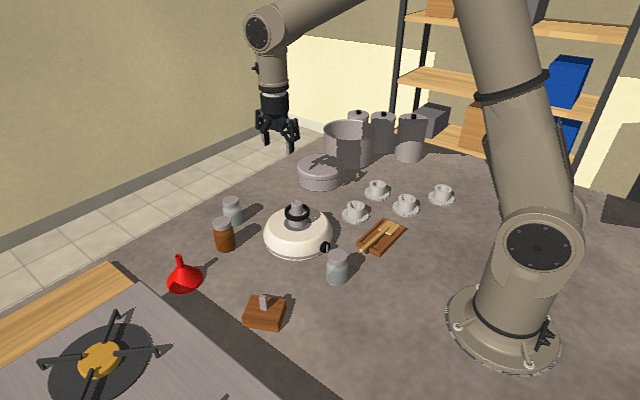

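View pics/wrist0.png

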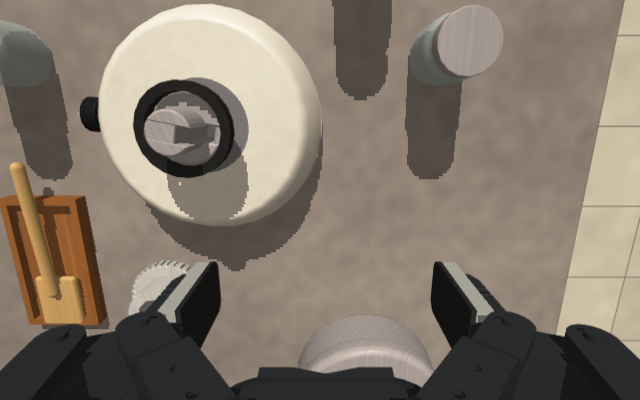

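```bash
python3 - <<'E'
from h import *
print('gears, flange top centre z~.01; collar top z=.044')
for u,v in [(203,190),(240,198),(236,225),(283,215)]:
    p=atz('scene0',u,v,.01); print((u,v),p.round(3),np.hypot(*p[:2]).round(3))
for u,v in [(377,190),(406,206),(355,212),(442,195)]:
    p=atz('side0',u,v,.015); print('side',(u,v),p.round(3),np.hypot(*p[:2]).round(3))
for n,f,u,v,z in [('shaft','wrist0',182,125,.13),('shaftscene','scene0',346,200,.13),('block','scene0',411,185,.032),('blockside','side0',264,315,.02),('key','side0',265,297,.072),('wjar','wrist0',470,40,.09)]:
    print(n,atz(f,u,v,z).round(4))
print(load('wrist0')[1])
crop('scene0',180,160,310,245,6,'c1')
crop('wrist0',80,0,340,240,3,'c2')
crop('side0',330,170,460,230,6,'c3')
crop('side0',230,280,300,340,8,'c4')
E
```

```text
gears, flange top centre z~.01; collar top z=.044
(203, 190) [ 0.33 -0.41  0.01] 0.526
(240, 198) [ 0.393 -0.284  0.01 ] 0.485
(236, 225) [ 0.515 -0.304  0.01 ] 0.598
(283, 215) [ 0.498 -0.147  0.01 ] 0.519
side (377, 190) [ 0.509 -0.306  0.015] 0.594
side (406, 206) [ 0.384 -0.28   0.015] 0.475
side (355, 212) [ 0.497 -0.15   0.015] 0.52
side (442, 195) [ 0.317 -0.415  0.015] 0.522
shaft [0.5776 0.0558 0.13  ]
shaftscene [0.5794 0.0464 0.13  ]
block [0.457  0.3082 0.032 ]
blockside [0.436  0.3225 0.02  ]
key [0.4362 0.3129 0.072 ]
wjar [0.7785 0.1139 0.09  ]
[[ 9.99997606e-01 -4.65125170e-04 -2.13804583e-03 -6.72872763e-01]
 [ 1.38606291e-04 -9.61716369e-01  2.74046722e-01 -3.45916554e-02]
 [-2.18365970e-03 -2.74046362e-01 -9.61714003e-01  3.79519616e-01]
 [ 0.00000000e+00  0.00000000e+00  0.00000000e+00  1.00000000e+00]]
```

View pics/c1.png

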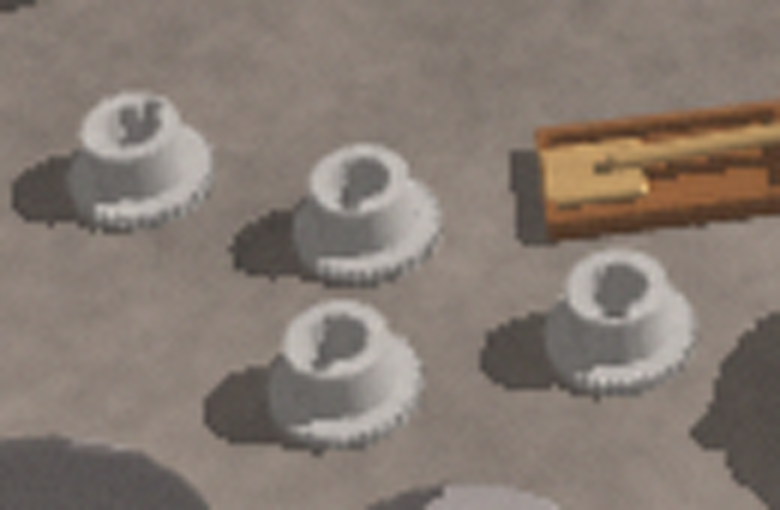

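View pics/c2.png

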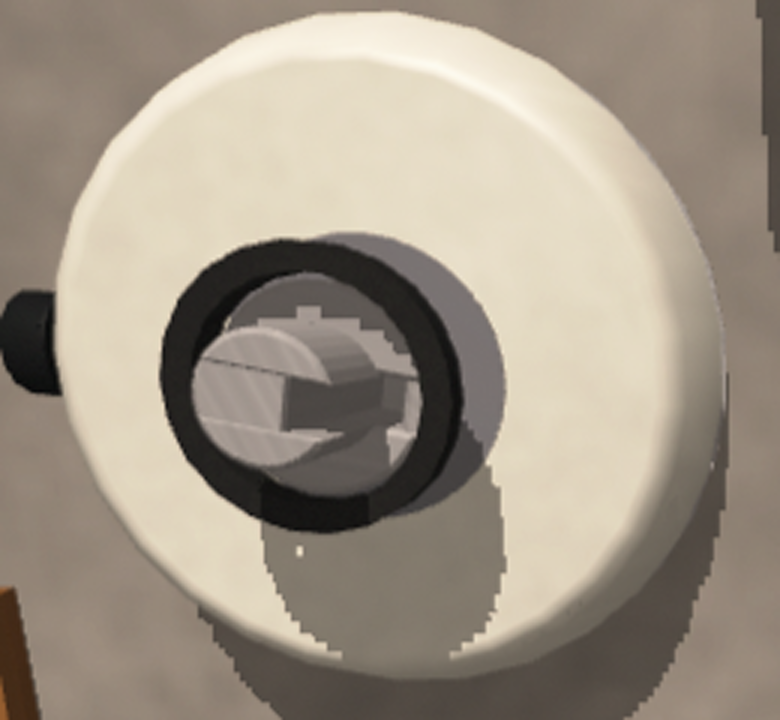

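View pics/c4.png

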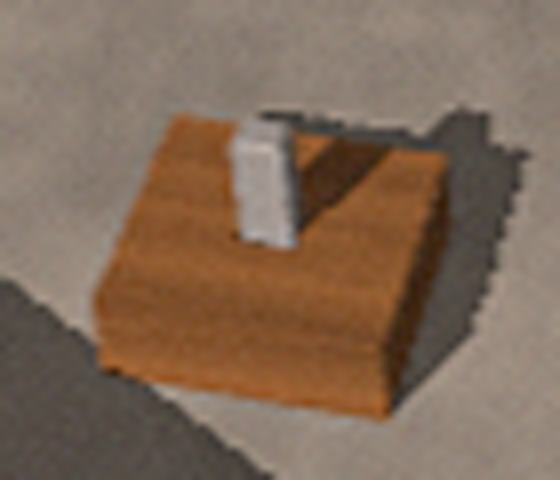

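Call:
drive_tool(increments="-0.032 -0.005 0 0; -0.032 -0.005 0 0; -0.032 -0.005 0 0; 0 0 0 0; 0 0 0 0; 0 0 0 0")

```text
t: 0.65
eef_pos: [0.5796, -0.0148, 0.2537]
tool_rot: [0.0, 0.707, 0.707, 0.0]
contact_force: [0.1, 0.7, 0.8]
gripper_width: 1.0
```

```bash
python3 - <<'E'
from h import *
o=bot.get_obs(); print(o['eef_pos'],o['joint_vel'].round(3))
snap('wrist','wrist1'); crop('wrist1',220,0,420,200,4,'c5'); crop('wrist1',220,0,420,400,2,'c5')
crop('wrist1',200,0,460,200,3,'c5'); 
E
```

```text
[ 0.57957982 -0.01482916  0.25367466] [-0.004  0.019 -0.002 -0.027 -0.001 -0.    -0.   ]
```

View pics/c5.png

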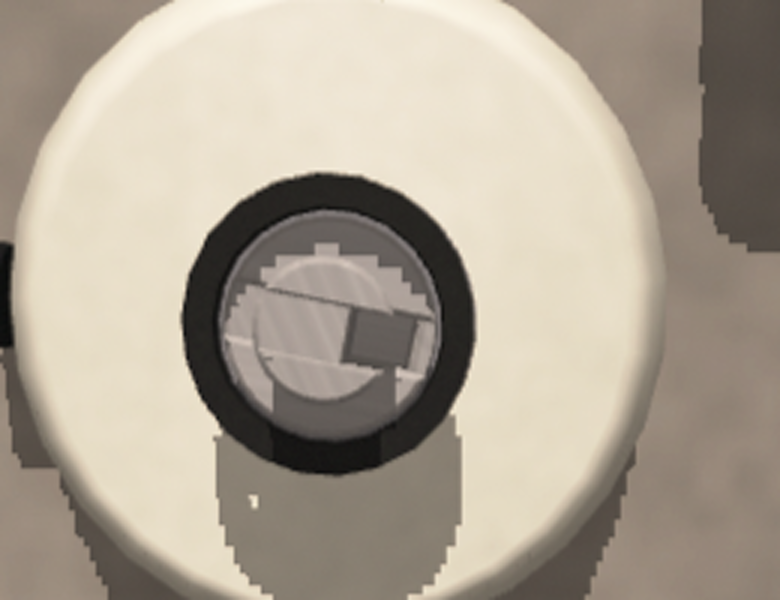

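View pics/wrist1.png

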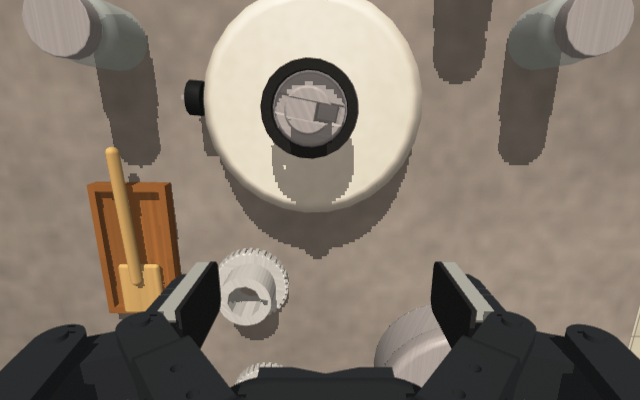

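```bash
python3 - <<'E'
from h import *
crop('wrist1',265,60,355,160,8,'c6')
P=lambda u,v,z:atz('wrist1',200+u/3,v/3,z)
print('shaft',P(323,330,.13),'ring',P(328,324,.104))
print('rad', P(253,330,.13)[0]-P(395,330,.13)[0])
for a,b in [((265,288),(435,318)),((270,358),(400,377))]:
    d=P(*b,.13)-P(*a,.13); print(np.arctan2(d[1],d[0]))
E
```

```text
shaft [0.56684354 0.05061461 0.13      ] ring [0.5668504 0.0515026 0.104    ]
rad -0.031335787307568586
-0.1685767608965792
-0.14240184861976793
```

View pics/c6.png

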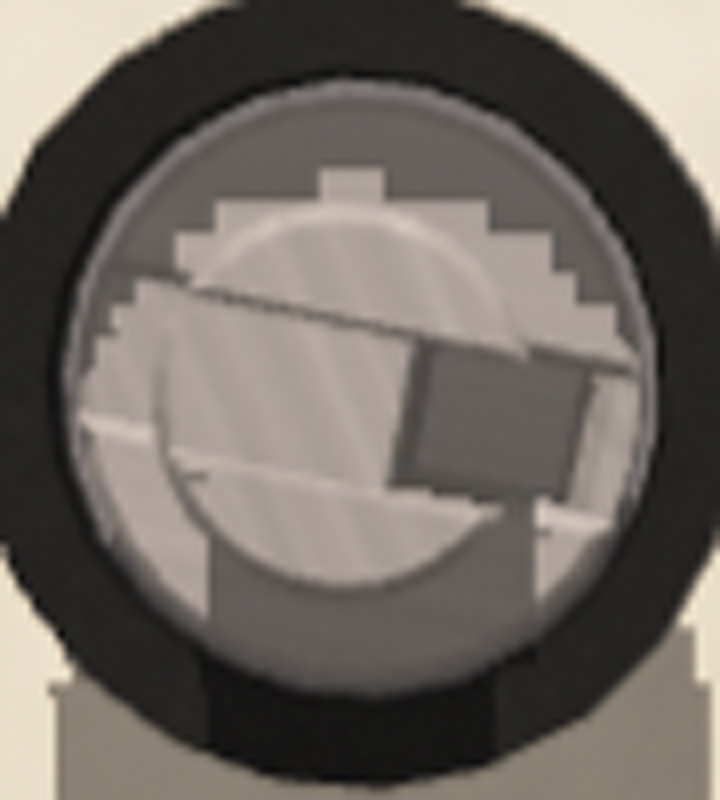

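Call:
drive_tool(increments="-0.0175 0.033 0 0; -0.0175 0.033 0 0; -0.0175 0.033 0 0; -0.0175 0.033 0 0; -0.0175 0.033 0 0; -0.0175 0.033 0 0; -0.0175 0.033 0 0; -0.0175 0.033 0 0; 0 0 0 0; 0 0 0 0; 0 0 0 0")

```text
t: 1.62
eef_pos: [0.4398, 0.2492, 0.2533]
tool_rot: [0.0, 0.707, 0.707, 0.0]
contact_force: [0.4, -0.5, -0.7]
gripper_width: 0.998
```

```bash
python3 - <<'E'
from h import *
o=bot.get_obs(); print(o['eef_pos'],o['joint_vel'].round(3))
snap('wrist','wrist2')
E
```

```text
[0.43982969 0.24923919 0.25325628] [ 0.022 -0.003  0.023  0.007  0.     0.001 -0.001]
```

View pics/wrist2.png

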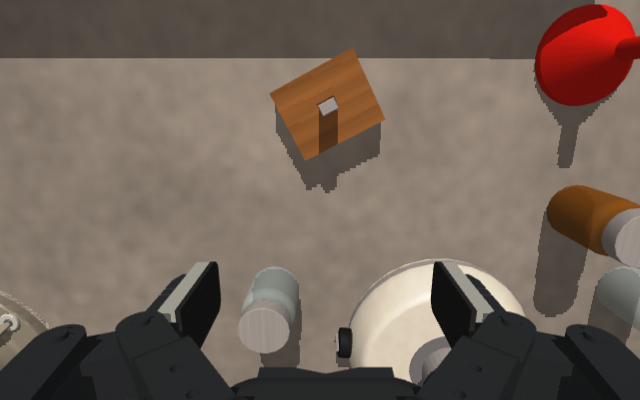

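```bash
python3 - <<'E'
from h import *
crop('wrist2',260,40,400,170,5,'c7'); crop('wrist2',310,85,345,155,11,'c8')
E
```

```text
(no output)
```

View pics/c7.png

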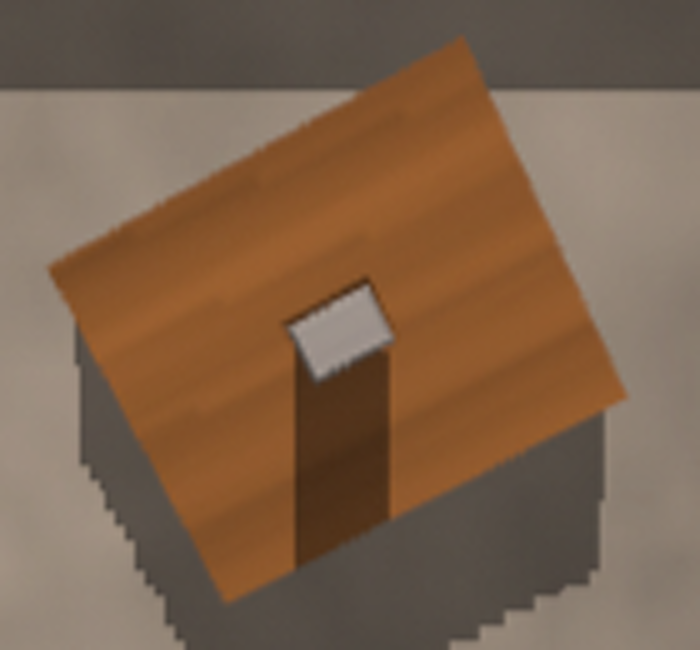

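View pics/c8.png

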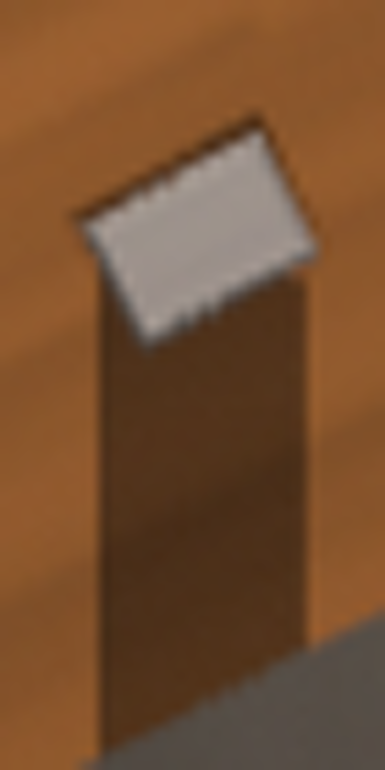

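```bash
python3 - <<'E'
from h import *
P=lambda u,v,z:atz('wrist2',260+u/5,40+v/5,z)
B=[P(*c,.032) for c in [(50,268),(463,37),(627,400),(228,603)]]
K=[P(*c,.072) for c in [(288,325),(370,281),(393,338),(318,382)]]
for X in (B,K):
    X=np.array(X)[:,:2]; print(X.mean(0).round(4))
    for i in range(4):
        d=X[(i+1)%4]-X[i]; print(np.hypot(*d).round(4),np.arctan2(d[1],d[0]).round(3))
E
```

```text
[0.4413 0.3157]
0.0844 0.482
0.0703 -1.1
0.0842 -2.672
0.0693 2.045
[0.4412 0.3164]
0.015 0.476
0.0097 -1.166
0.0141 -2.624
0.0103 2.066
```

Call:
drive_tool(increments="0.0005 0.0075 -0.0145 -0.122; 0.0005 0.0075 -0.0145 -0.122; 0.0005 0.0075 -0.0145 -0.122; 0 0.0075 -0.0145 -0.122; 0 0.0075 -0.0145 -0.122; 0 0.0075 -0.0145 -0.122; 0 0.0075 -0.0145 -0.122; 0 0.0075 -0.0145 -0.122; 0 0.007 -0.0145 -0.121; 0 0 0 0; 0 0 0 0; 0 0 0 0", grip=0.6)

```text
t: 2.67
eef_pos: [0.4415, 0.3151, 0.1234]
tool_rot: [0.0, 0.972, 0.236, 0.0]
contact_force: [0.7, -0.4, -0.1]
gripper_width: 0.602
```

```bash
python3 - <<'E'
from h import *
o=bot.get_obs(); print(o['eef_pos'],o['tool_rot'],o['q'].round(2))
snap('wrist','wrist3')
from scipy.spatial.transform import Rotation as R
q=o['tool_rot']; print(R.from_quat([*q[1:],q[0]]).as_matrix().round(3))
E
```

```text
[0.44154405 0.31512474 0.12338475] [1.63098897e-04 9.71867979e-01 2.35525989e-01 3.36389462e-04] [-0.75  0.43  0.02  1.99 -0.01  0.73 -1.82]
[[ 0.889  0.458  0.001]
 [ 0.458 -0.889 -0.   ]
 [ 0.001  0.    -1.   ]]
```

View pics/wrist3.png

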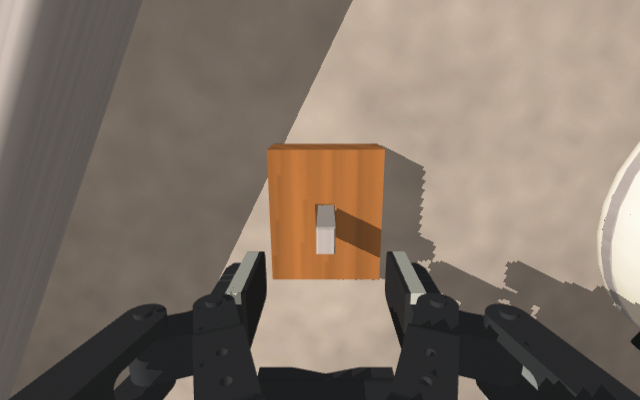

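Call:
drive_tool(increments="0 0.001 -0.02 0; 0 0 -0.02 0; 0 0 -0.0095 0; 0 0 0 0; 0 0 0 0")

```text
t: 3.13
eef_pos: [0.4408, 0.3166, 0.0737]
tool_rot: [0.0, 0.972, 0.235, -0.0]
contact_force: [-0.1, 0.2, 0.8]
gripper_width: 0.6
```

Call:
drive_tool(increments="0 0 0 0; 0 0 0 0; 0 0 0 0; 0 0 0 0; 0 0 0 0; 0 0 0 0", grip=0, squeeze=40)

```text
t: 3.63
eef_pos: [0.4415, 0.3166, 0.0741]
tool_rot: [0.0, 0.972, 0.234, 0.001]
contact_force: [1.1, -3.0, 5.8]
gripper_width: 0.102
```

```bash
python3 - <<'E'
from h import *
o=bot.get_obs(); print(o['eef_pos'],o['gripper_width']*85,o['contact_force'])
snap('wrist','wrist4')
E
```

```text
[0.44147504 0.31662257 0.07412424] 8.699704929582209 [ 1.10861927 -2.96209525  5.83553254]
```

View pics/wrist4.png

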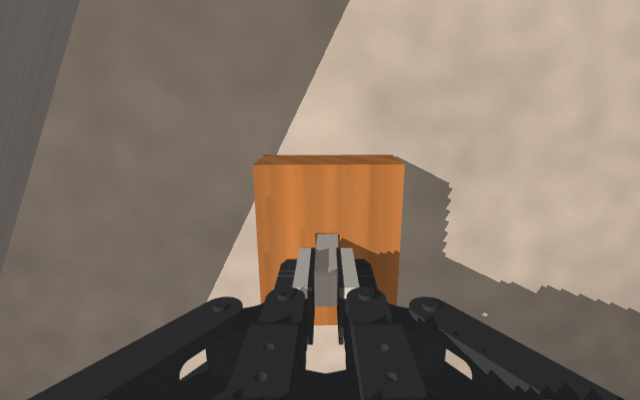

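Call:
drive_tool(increments="0 0 0.02 0; 0 0 0.03 0; 0 0 0.036 0; 0 0 0.036 0; 0 0 0.024 0; 0 0 0 0")

```text
t: 4.18
eef_pos: [0.4427, 0.3192, 0.2249]
tool_rot: [-0.002, 0.972, 0.235, 0.004]
contact_force: [0.8, 0.9, -0.6]
gripper_width: 0.103
```

Call:
drive_tool(increments="0.0087 -0.032 0 -0.082; 0.0087 -0.032 0 -0.082; 0.0087 -0.032 0 -0.082; 0.0087 -0.032 0 -0.082; 0.0087 -0.032 0 -0.082; 0.0087 -0.032 0 -0.082; 0.0087 -0.032 0 -0.082; 0.0087 -0.032 0 -0.08; 0 0 0 0; 0 0 0 0; 0 0 0 0")

```text
t: 5.1
eef_pos: [0.5096, 0.0618, 0.2187]
tool_rot: [-0.0, 0.996, -0.089, -0.001]
contact_force: [-0.6, 0.7, -0.9]
gripper_width: 0.107
```

```bash
python3 - <<'E'
from h import *
o=bot.get_obs(); print(o['eef_pos'],o['tool_rot'],o['gripper_width']*85,o['contact_force'],o['joint_vel'].round(3))
snap('wrist','wrist5')
E
```

```text
[0.50960609 0.06176846 0.21874487] [-1.14123414e-04  9.95996552e-01 -8.93899733e-02 -5.36198675e-04] 9.054762970215982 [-0.56131169  0.70363444 -0.91301628] [-0.016 -0.002 -0.022 -0.002  0.001  0.002  0.   ]
```

View pics/wrist5.png

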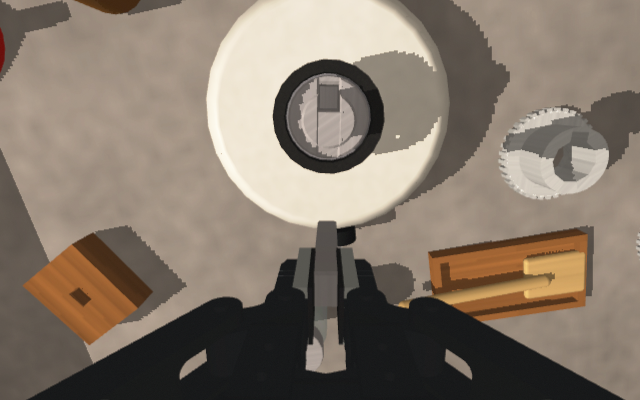

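```bash
python3 - <<'E'
from h import *
crop('wrist5',270,55,390,180,6,'c9'); crop('wrist5',270,210,390,360,5,'c10')
E
```

```text
(no output)
```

View pics/c9.png

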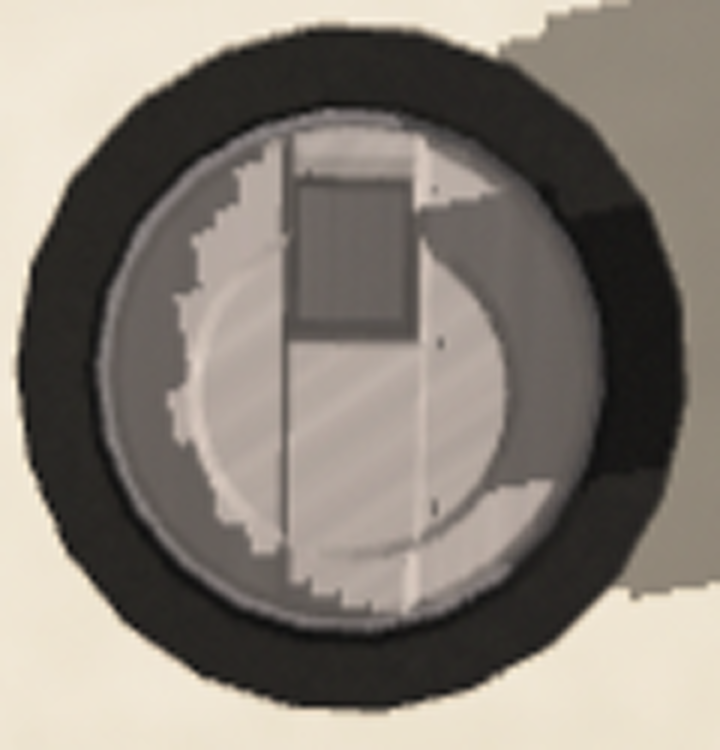

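View pics/c10.png

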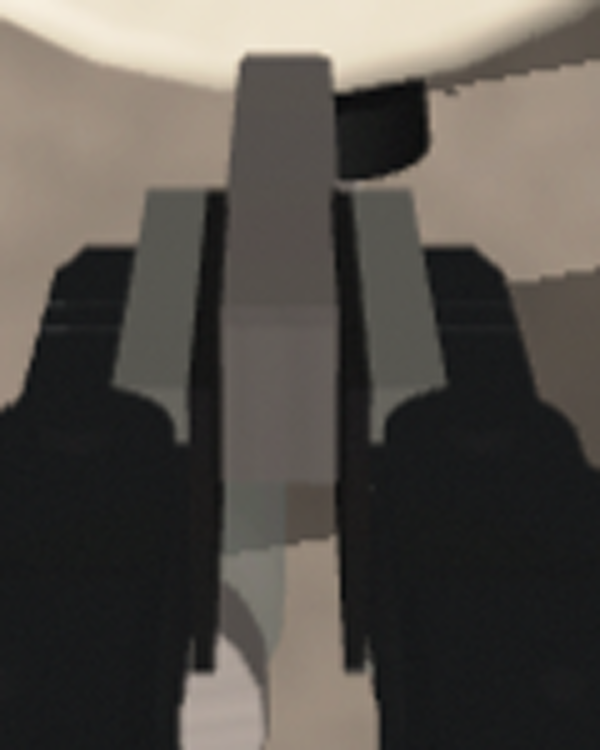

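```bash
python3 - <<'E'
from h import *
o=bot.get_obs(); p=np.array([0.50960609,0.06176846,0.21874487])
th=2*np.arctan2(-.08939,.995997); tx=np.array([np.cos(th),np.sin(th),0]); ty=np.array([np.sin(th),-np.cos(th),0]); print('tool x ang',th)
np.set_printoptions(precision=2,suppress=True)
for zb in [-.066,-.065]:
  for s in [0,.001]:
    c=p+tx*s
    f=lambda a,b,z:proj('wrist5',c+tx*a+ty*b+np.array([0,0,z]))
    print(zb,s,'botface front',f(.0067,0,zb),'body front',f(.0075,-.005,zb+.0008),f(.0075,.005,zb+.0008),'top front',f(.0075,-.005,zb+.0632),f(.0075,.005,zb+.0632),'topface front',f(.0067,0,zb+.064),'back',f(-.0067,0,zb+.064))
P=lambda u,v,z=.13:atz('wrist5',270+u/6,55+v/6,z)
np.set_printoptions(precision=5,suppress=True)
c=P(352,394);print('shaft',c, P(352,340)-c, np.hypot(*(P(352,340)-c)[:2]))
for x1,y1,x2,y2 in [(282,230,284,540),(422,240,428,545),(289,345,290,570)]:
    d=P(x1,y1)-P(x2,y2); print(np.arctan2(d[1],d[0]))
E
```

```text
tool x ang -0.17901889912981434
-0.066 0 botface front [326.67 218.42] body front [317.54 217.5 ] [335.8  217.49] top front [313.94 268.99] [340.29 268.99] topface front [327.12 271.87] back [327.1  303.22]
-0.066 0.001 botface front [326.67 216.69] body front [317.53 215.76] [335.82 215.75] top front [313.92 266.59] [340.32 266.58] topface front [327.13 269.47] back [327.1  300.94]
-0.065 0 botface front [326.67 219.  ] body front [317.5  218.07] [335.85 218.07] top front [313.86 270.19] [340.4  270.19] topface front [327.14 273.1 ] back [327.11 304.63]
-0.065 0.001 botface front [326.67 217.26] body front [317.49 216.32] [335.87 216.32] top front [313.83 267.77] [340.43 267.77] topface front [327.14 270.68] back [327.11 302.34]
shaft [0.56646 0.05028 0.13   ] [ 0.00491 -0.00088  0.     ] 0.004984884669600389
-0.17926541833481507
-0.1474040912800347
-0.1805289274672148
```

```bash
cat >> h.py <<'E'
def wire(f,p,th,zb,s,x0,y0,x1,y1,sc,out,t=0):
    im,_,_=load(f); c=cv2.resize(im[y0:y1,x0:x1],None,fx=sc,fy=sc,interpolation=cv2.INTER_NEAREST).copy()
    tx=np.array([np.cos(th),np.sin(th),0]); ty=np.array([np.sin(th),-np.cos(th),0]); ez=np.array([0,0,1.])
    pts=[]
    for z,i in [(0,.0008),(.0008,0),(.0632,0),(.064,.0008)]:
        q=[]
        for a,b in [(1,1),(1,-1),(-1,-1),(-1,1)]:
            P=np.array(p)+tx*(s+a*(.0075-i))+ty*(t+b*(.005-i))+ez*(zb+z); u=proj(f,P); q.append(((u+.5-[x0,y0])*sc))
        q=np.array(q).round().astype(int); cv2.polylines(c,[q.reshape(-1,1,2)],True,(255,0,0) if z<.03 else (0,255,0),1)
    cv2.imwrite('pics/'+out+'.png',c[:,:,::-1])
E
python3 - <<'E'
from h import *
wire('wrist5',[0.50960609,0.06176846,0.21874487],-.179,-.066,-.0015,290,210,360,330,6,'c11')
crop('wrist5',290,210,360,330,6,'c12')
a=cv2.imread('pics/c11.png');b=cv2.imread('pics/c12.png'); cv2.imwrite('pics/c11.png',np.hstack([a,b])[:600,:800] if 0 else cv2.resize(np.hstack([a,b]),(700,600)))
E
```

```text
(no output)
```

View pics/c11.png

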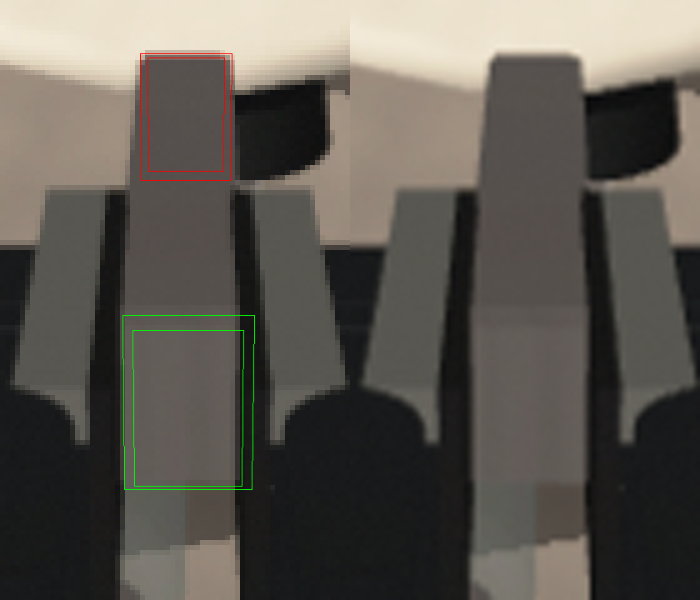

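```bash
python3 - <<'E'
from h import *
f=lambda u,v,z:atz('wrist5',270+(u+.5)/6-.5,55+(v+.5)/6-.5,z)
d=np.array([np.cos(-.179),np.sin(-.179)]); n=np.array([-d[1],d[0]])
ref=f(352,394,.13)[:2]; print(ref)
for nm,u,v,z in [('wall top',352,340,.13),('shaft back',352,556,.13),('left',195,395,.13),('right',509,395,.13),('pocket out floor',355,182,.062),('pocket in floor',355,322,.062),('pocket out top',355,135,.096),('slotL',285,390,.13),('slotR',421,390,.13),('ring top',352,25,.104),('ring bot',352,712,.104),('ringL',18,368,.104),('ringR',686,368,.104),('shoulder top',352,110,.096),('shoulder bot',352,632,.096),('shL',98,370,.096),('shR',604,370,.096),('flL',298,250,.062),('flR',412,250,.062)]:
    p=f(u,v,z)[:2]-ref; print(nm,(p@d*1e3).round(2),(p@n*1e3).round(2))
# hough not needed; key bottom front
p=np.array([0.50960609,0.06176846])
g=atz('wrist5',327.0-.4,220.6,.21874-.066+.0004)[:2]; print('key front bottom edge rel ref',((g-ref)@d*1e3).round(2),((g-ref)@n*1e3).round(2), 'TCP rel',((p-ref)@d*1e3).round(2),((p-ref)@n*1e3).round(2))
E
```

```text
[0.56673463 0.05047404]
wall top 4.98 0.01
shaft back -15.36 -0.03
left -0.09 14.96
right -0.1 -14.96
pocket out floor 22.01 -0.81
pocket in floor 5.38 -0.84
pocket out top 25.38 -0.52
slotL 0.37 6.38
slotR 0.37 -6.57
ring top 35.52 -0.12
ring bot -35.89 -0.24
ringL 1.42 35.48
ringR 1.39 -35.83
shoulder top 27.9 -0.19
shoulder bot -28.19 -0.28
shL 0.9 27.81
shR 0.87 -28.06
flL 14.01 6.25
flR 14.0 -7.89
key front bottom edge rel ref -52.66 0.98 TCP rel -58.23 0.94
```

Call:
drive_tool(increments="0.024 -0.0047 0 0; 0.024 -0.0047 0 0; 0.024 -0.0047 0 0; 0 0 -0.01 0; 0 0 0 0; 0 0 0 0; 0 0 0 0")

```text
t: 5.73
eef_pos: [0.5809, 0.048, 0.209]
tool_rot: [-0.0, 0.996, -0.089, -0.001]
contact_force: [-0.2, 0.9, -0.2]
gripper_width: 0.103
```

```bash
python3 - <<'E'
from h import *
o=bot.get_obs(); print(o['eef_pos'],o['tool_rot'],o['joint_vel'].round(3))
snap('wrist','wrist6'); crop('wrist6',270,180,390,310,6,'c13')
E
```

```text
[0.58092575 0.04800497 0.20901035] [-8.91477644e-05  9.96023818e-01 -8.90838669e-02 -7.80887678e-04] [ 0.002 -0.011  0.007 -0.006  0.    -0.002 -0.001]
```

View pics/c13.png

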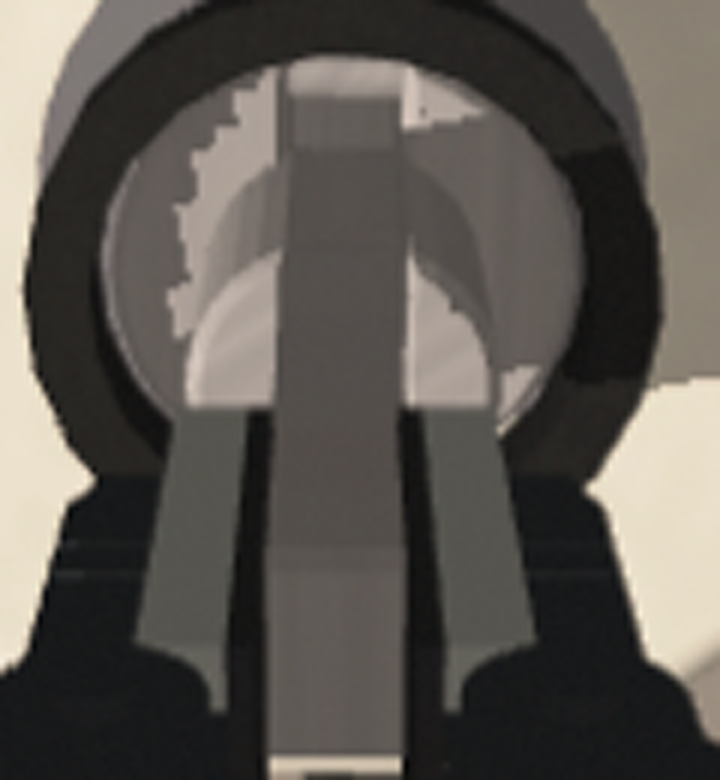

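Call:
drive_tool(increments="0.0008 -0.0004 -0.005 0; 0 0 -0.004 0; 0 0 -0.003 0; 0 0 -0.001 0; 0 0 0 0; 0 0 0 0")

```text
t: 6.28
eef_pos: [0.5829, 0.0465, 0.1962]
tool_rot: [0.0, 0.996, -0.09, -0.0]
contact_force: [-0.2, -0.5, 0.2]
gripper_width: 0.105
```

```bash
python3 - <<'E'
from h import *
o=bot.get_obs(); print(o['eef_pos'],o['tool_rot'],o['contact_force'])
p=o['eef_pos'][:2]-[0.566735,.050474]; d=np.array([.984,-.178]); n=np.array([.178,.984]); print(p@d,p@n)
snap('wrist','wrist7'); crop('wrist7',270,180,390,310,6,'c14')
snap('side','side7'); crop('side7',240,150,360,270,6,'c15')
E
```

```text
[0.58285943 0.04646963 0.19624367] [ 2.50991235e-05  9.95937835e-01 -9.00434348e-02 -8.65692798e-05] [-0.18708871 -0.46019757  0.15036592]
0.016579218532683695 -0.0010701536224732755
```

View pics/c14.png

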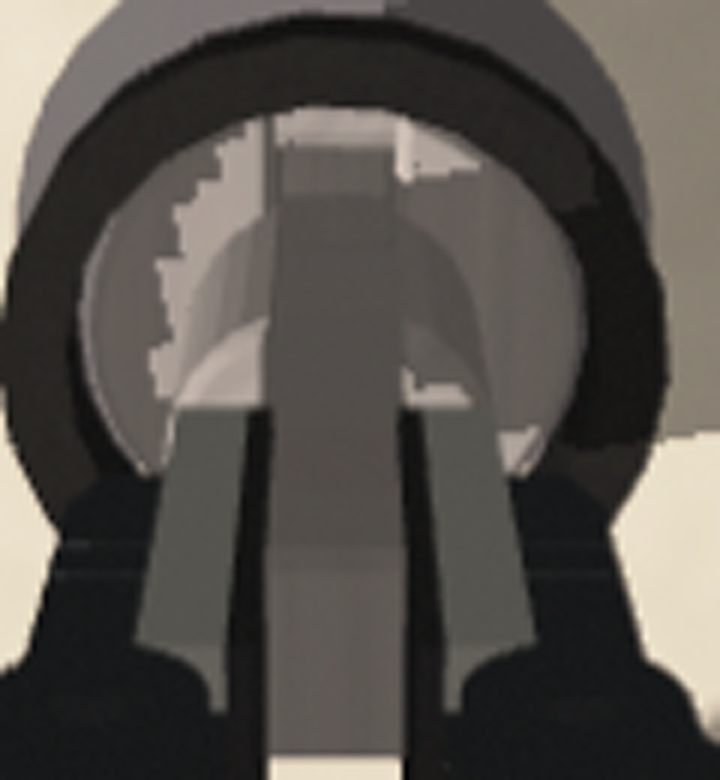

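View pics/c15.png

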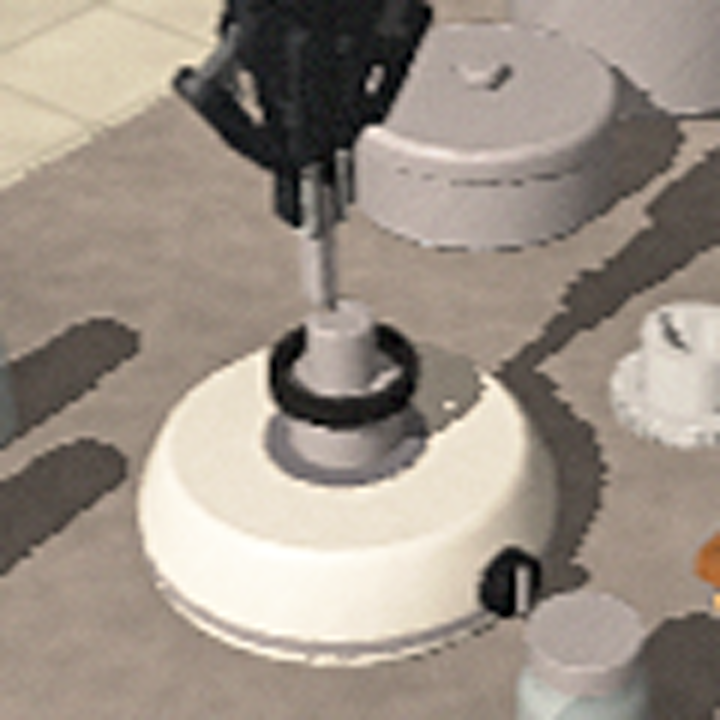

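Call:
drive_tool(increments="0 0 0 0; 0 0 0 0")

```text
t: 6.55
eef_pos: [0.583, 0.0465, 0.1964]
tool_rot: [-0.0, 0.996, -0.09, 0.0]
contact_force: [0.9, -0.3, -0.9]
gripper_width: 0.104
```

Call:
drive_tool(increments="0 0 0 0; 0 0 0 0; 0 0 0 0")

```text
t: 6.8
eef_pos: [0.5829, 0.0465, 0.1963]
tool_rot: [0.0, 0.996, -0.09, 0.0]
contact_force: [-0.6, 0.0, -0.1]
gripper_width: 0.105
```

```bash
python3 - <<'E'
from h import *
for i in range(6):
    o=bot.get_obs(); print(o['t'],o['eef_pos'],o['q'])
    bot.read_camera('side')
E
```

```text
6.8 [0.58291162 0.04649248 0.19631357] [-0.39943834  0.3973138   0.27357179  1.84817069 -0.13236386  0.91371007
 -1.81612629]
6.85 [0.58293677 0.04650089 0.19634458] [-0.39943801  0.39728392  0.27357952  1.84813303 -0.13239344  0.91370821
 -1.81616251]
6.9 [0.58292155 0.04651766 0.19632561] [-0.39947048  0.39730213  0.27358424  1.84815766 -0.13241033  0.91370158
 -1.81611809]
6.95 [0.58290042 0.04653043 0.19631768] [-0.39943051  0.39730037  0.27353025  1.84817301 -0.13244497  0.91373183
 -1.81613252]
7.0 [0.58293315 0.04648691 0.19630133] [-0.39942077  0.39735302  0.2735649   1.8481439  -0.13235673  0.91368094
 -1.81609892]
7.05 [0.58291895 0.04651819 0.19631917] [-0.39943383  0.39729831  0.27353731  1.84817325 -0.13239769  0.91367494
 -1.81612562]
```

Call:
drive_tool(increments="-0.0012 0.0012 0 0; 0 0 0 0; 0 0 0 0; 0 0 0 0; 0 0 0 0")

```text
t: 7.52
eef_pos: [0.5817, 0.0477, 0.1963]
tool_rot: [0.0, 0.996, -0.09, 0.0]
contact_force: [-0.6, 0.5, -1.6]
gripper_width: 0.108
```

```bash
cat >> h.py <<'E'
def slot(f,C,phi,x0,y0,x1,y1,sc,out,src=None):
    c=cv2.imread('pics/'+out+'.png')
    d=np.array([np.cos(phi),np.sin(phi)]); n=np.array([-d[1],d[0]]); C=np.array(C)
    def L(pts,z,col,closed=False):
        q=np.array([ (proj(f,[*(C+a*d+b*n),z])+.5-[x0,y0])*sc for a,b in pts]).round().astype(int)
        cv2.polylines(c,[q.reshape(-1,1,2)],closed,col,1)
    t=np.linspace(0,2*np.pi,60)
    L([(.015*np.cos(a),.015*np.sin(a)) for a in t],.13,(255,0,255))
    L([(.027*np.cos(a),.027*np.sin(a)) for a in t],.096,(255,255,0))
    L([(.0148,.0062),(.0054,.0062),(.0054,-.0062),(.0148,-.0062)],.13,(255,0,255))
    L([(.0214,.0065),(.0052,.0065),(.0052,-.0065),(.0214,-.0065)],.096,(255,255,0),True)
    cv2.imwrite('pics/'+out+'.png',c)
E
python3 - <<'E'
from h import *
o=bot.get_obs(); print(o['eef_pos'],o['tool_rot'],o['contact_force'],o['joint_vel'].round(3))
snap('wrist','wrist8')
r=(270,170,390,300)
crop('wrist8',*r,6,'c17')
wire('wrist8',o['eef_pos'],-.18,-.066,-.0016,*r,6,'c16')
slot('wrist8',[.5667,.0504],-.179,*r,6,'c16')
E
```

```text
[0.58174867 0.04769466 0.19634252] [ 1.01792411e-05  9.95941000e-01 -9.00084438e-02  5.99250271e-05] [-0.62267397  0.50021603 -1.61825684] [ 0.     0.003 -0.001  0.001  0.    -0.001 -0.001]
```

View pics/c16.png

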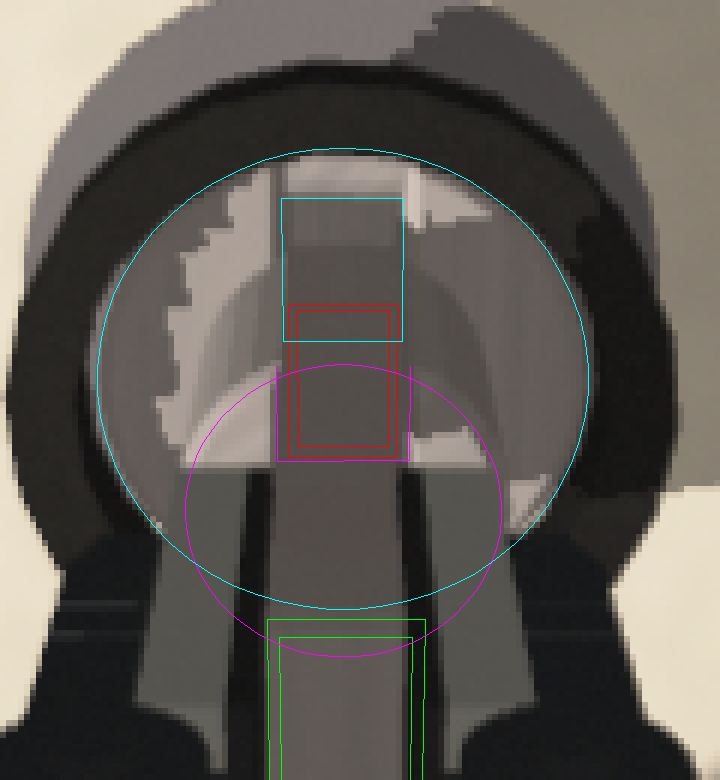

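View pics/c17.png

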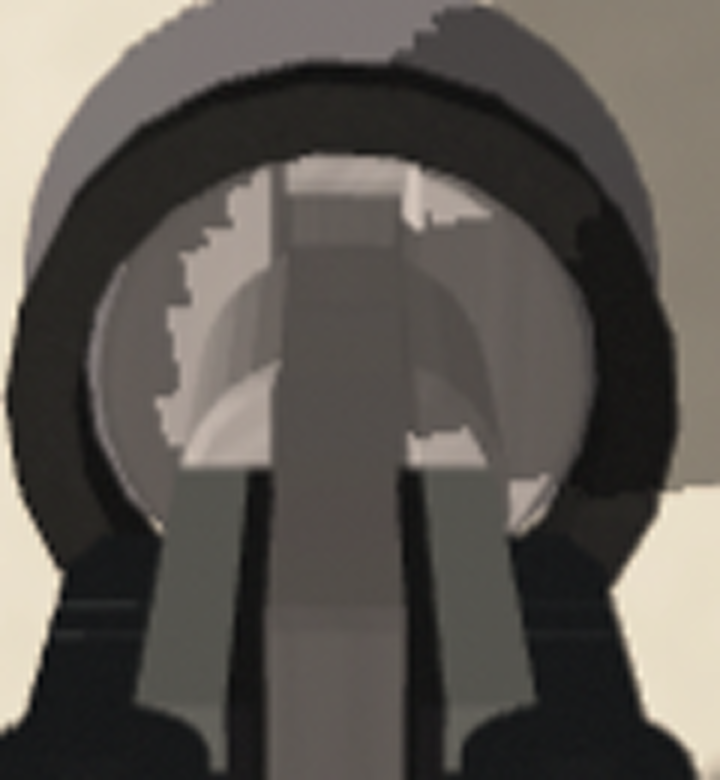

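Call:
drive_tool(increments="0 0 -0.0015 0; 0 0 -0.0015 0; 0 0 -0.001 0; 0 0 0 0")

```text
t: 7.9
eef_pos: [0.5815, 0.0477, 0.1919]
tool_rot: [0.0, 0.996, -0.09, -0.0]
contact_force: [0.7, -0.7, -1.0]
gripper_width: 0.105
```

Call:
drive_tool(increments="0 0 -0.0015 0; 0 0 -0.0015 0; 0 0 -0.0015 0; 0 0 0 0")

```text
t: 8.23
eef_pos: [0.5815, 0.0477, 0.1874]
tool_rot: [0.0, 0.996, -0.09, -0.0]
contact_force: [-0.2, -0.0, -0.6]
gripper_width: 0.105
```

Call:
drive_tool(increments="0 0 -0.002 0; 0 0 -0.002 0; 0 0 -0.002 0; 0 0 0 0")

```text
t: 8.57
eef_pos: [0.5814, 0.0477, 0.1813]
tool_rot: [0.0, 0.996, -0.09, -0.0]
contact_force: [-0.7, -0.1, -1.4]
gripper_width: 0.106
```

Call:
drive_tool(increments="0 0 -0.003 0; 0 0 -0.003 0; 0 0 -0.003 0; 0 0 -0.003 0; 0 0 -0.002 0; 0 0 0 0; 0 0 0 0")

```text
t: 9.15
eef_pos: [0.5816, 0.0477, 0.1676]
tool_rot: [0.0, 0.996, -0.09, -0.0]
contact_force: [-0.6, -0.2, -1.5]
gripper_width: 0.104
```

Call:
drive_tool(increments="0 0 -0.0015 0; 0 0 -0.0015 0; 0 0 -0.001 0; 0 0 0 0")

```text
t: 9.48
eef_pos: [0.5815, 0.0477, 0.1636]
tool_rot: [0.0, 0.996, -0.09, -0.0]
contact_force: [-0.4, 0.1, -0.6]
gripper_width: 0.103
```

Call:
drive_tool(increments="0 0 -0.0015 0; 0 0 -0.0015 0; 0 0 -0.001 0; 0 0 0 0")

```text
t: 9.82
eef_pos: [0.5815, 0.0477, 0.1595]
tool_rot: [0.0, 0.996, -0.09, -0.0]
contact_force: [0.1, 0.1, -0.5]
gripper_width: 0.104
```

```bash
python3 - <<'E'
from h import *
o=bot.get_obs(); print(o['eef_pos'],o['contact_force'])
snap('wrist','wrist9'); crop('wrist9',250,170,400,320,5,'c18')
snap('side','side9'); crop('side9',260,150,330,230,8,'c19')
E
```

```text
[0.58154237 0.04769198 0.15951708] [ 0.12747546  0.12422481 -0.50656708]
```

View pics/c18.png

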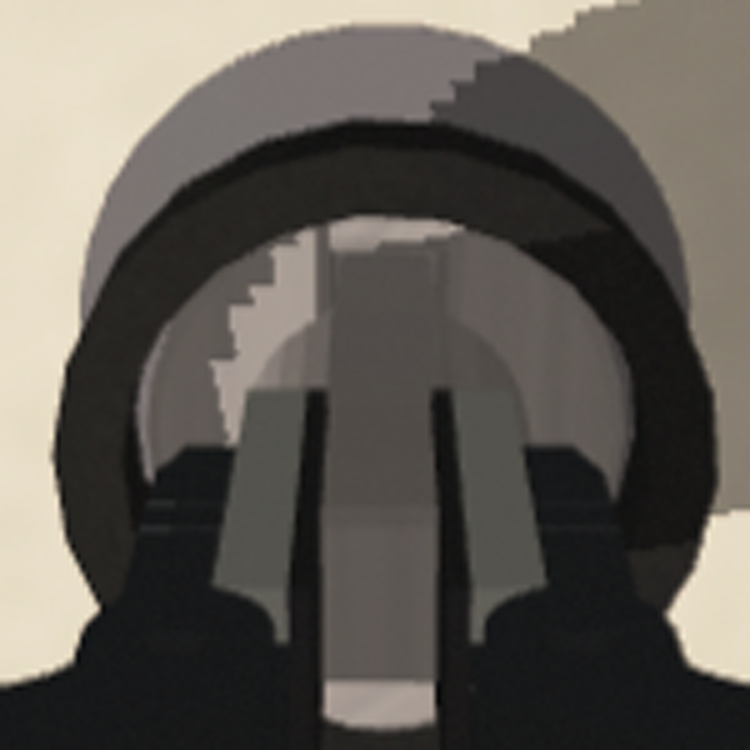

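View pics/c19.png

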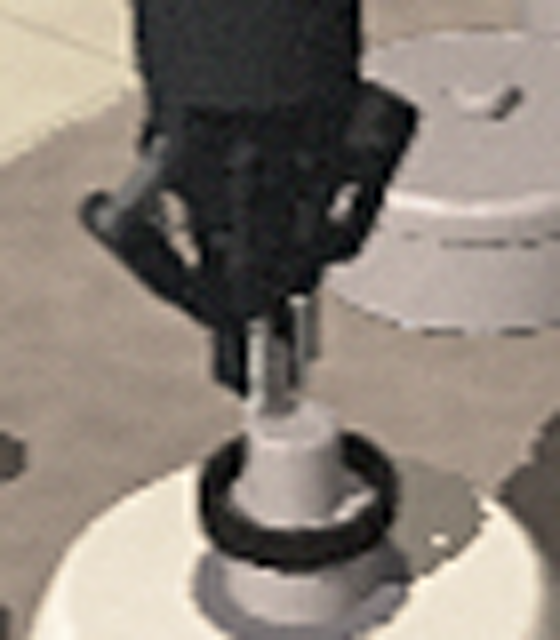

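Call:
drive_tool(increments="0 0 -0.0015 0; 0 0 -0.0015 0; 0 0 -0.001 0; 0 0 0 0")

```text
t: 10.25
eef_pos: [0.5815, 0.0477, 0.1555]
tool_rot: [0.0, 0.996, -0.09, -0.0]
contact_force: [0.3, 1.7, -1.6]
gripper_width: 0.106
```

Call:
drive_tool(increments="0 0 0 0; 0 0 0 0; 0 0 0 0; 0 0 0 0", grip=0.3)

```text
t: 10.58
eef_pos: [0.5819, 0.0477, 0.1559]
tool_rot: [-0.0, 0.996, -0.09, 0.0]
contact_force: [0.1, 0.8, -0.1]
gripper_width: 0.304
```

```bash
python3 - <<'E'
from h import *
o=bot.get_obs(); print(o['eef_pos'],o['contact_force'],o['gripper_width'])
snap('wrist','wrist10'); crop('wrist10',250,170,400,320,5,'c20')
E
```

```text
[0.58186813 0.04770328 0.15593991] [ 0.10728965  0.81843435 -0.09166457] 0.30424005997635073
```

View pics/c20.png

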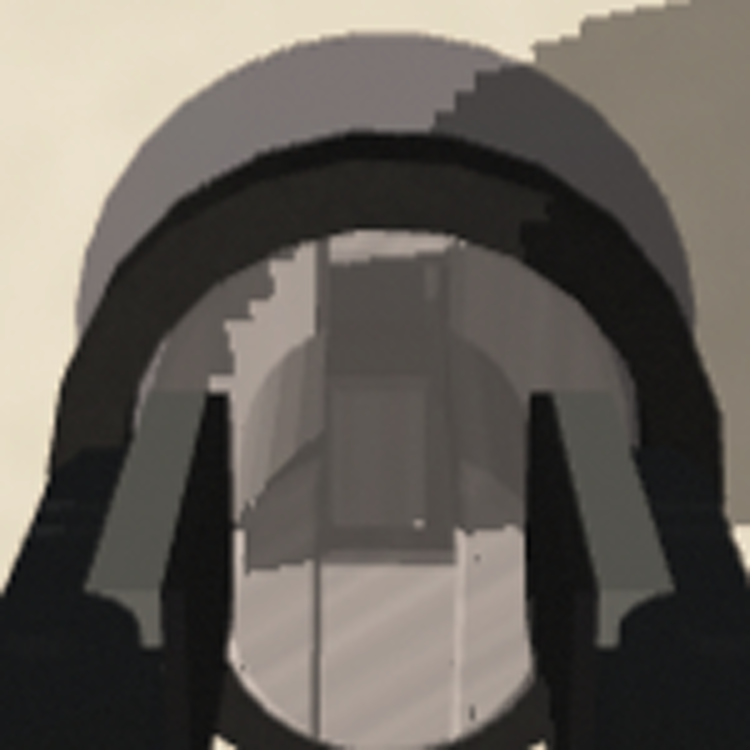

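Call:
drive_tool(increments="0 0 0.015 0; 0 0 0.035 0; 0 0 0.035 0; -0.01 -0.03 0.01 0; -0.0125 -0.034 0 0; -0.0125 -0.034 0 0; -0.0125 -0.034 0 0; -0.0125 -0.034 0 0; -0.0125 -0.034 0 0; -0.0125 -0.034 0 0; -0.0125 -0.034 0 0; -0.0125 -0.034 0 0", grip=1)

```text
t: 11.63
eef_pos: [0.4709, -0.2558, 0.2511]
tool_rot: [-0.0, 0.996, -0.09, 0.0]
contact_force: [1.3, 0.2, 0.1]
gripper_width: 1.0
```

Call:
drive_tool(increments="-0.0125 -0.034 0 0; 0 0 0 0; 0 0 0 0; 0 0 0 0; 0 0 0 0; 0 0 0 0")

```text
t: 12.13
eef_pos: [0.46, -0.2868, 0.2507]
tool_rot: [-0.0, 0.996, -0.089, -0.0]
contact_force: [0.2, 0.4, -1.0]
gripper_width: 0.995
```

```bash
python3 - <<'E'
from h import *
o=bot.get_obs(); print(o['eef_pos'],o['joint_vel'].round(3),o['q'].round(2))
snap('wrist','wrist11')
for u,v in [(319,165),(343,172),(295,177),(318,187)]: print(atz('side0',u,v,.085))
E
```

```text
[ 0.45997497 -0.28679366  0.25069719] [-0.001 -0.     0.004  0.001  0.003  0.002  0.002] [ 0.07  0.27  0.45  1.9  -0.14  1.   -1.16]
[ 0.7023421  -0.22445175  0.085     ]
[ 0.60740133 -0.23567254  0.085     ]
[ 0.71478257 -0.11033756  0.085     ]
[ 0.61548532 -0.10810132  0.085     ]
```

View pics/wrist11.png

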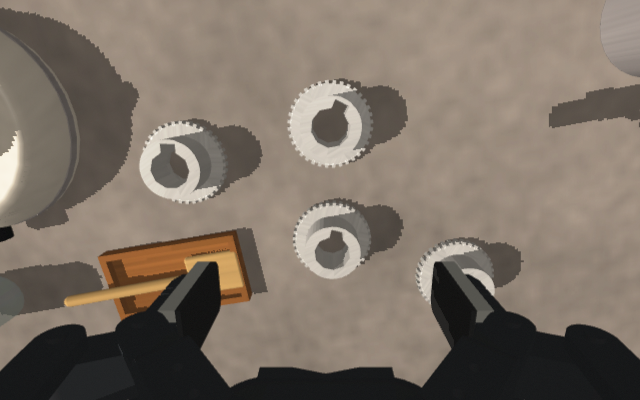

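```bash
python3 - <<'E'
from h import *
crop('wrist11',280,70,415,175,5.9,'c21')
for u,v in [(330,123),(170,168),(332,252),(460,290)]:
    p=atz('wrist11',u,v,.044); print(u,v,p.round(4),np.hypot(p[0],p[1]).round(3))
E
```

```text
330 123 [ 0.5087 -0.2989  0.044 ] 0.59
170 168 [ 0.4949 -0.1457  0.044 ] 0.516
332 252 [ 0.3852 -0.2791  0.044 ] 0.476
460 290 [ 0.3206 -0.4009  0.044 ] 0.513
```

View pics/c21.png

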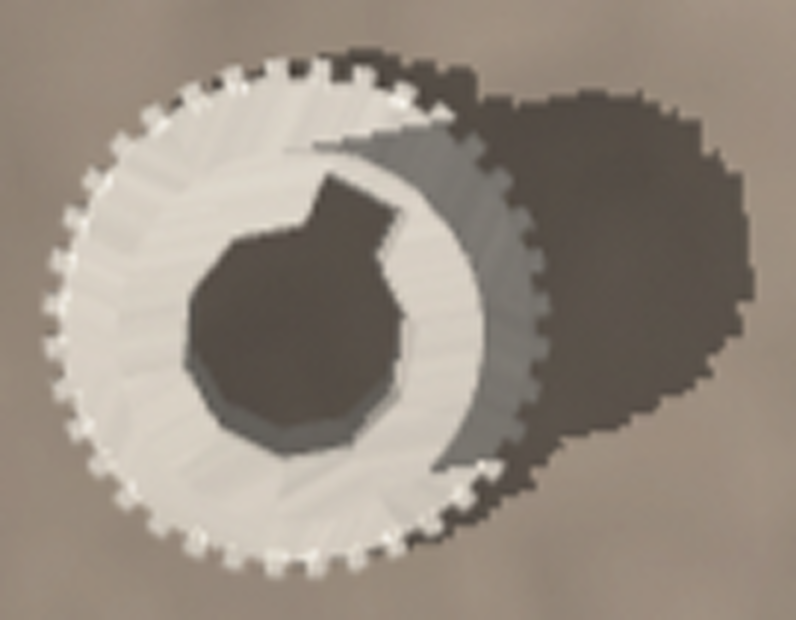

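```bash
python3 - <<'E'
from h import *
f=lambda u,v,z=.044:atz('wrist11',280+(u+.5)/5.9-.5,70+(v+.5)/5.9-.5,z)[:2]
A,B,C,D=f(305,227),f(330,175),f(403,208),f(378,255)
print('width',np.hypot(*(A-D)),np.hypot(*(B-C)))
for d in (B-A,C-D): print('edge ang',np.arctan2(d[1],d[0]))
d=C-B; print('perp',np.arctan2(d[1],d[0])+np.pi/2)
ts=[f(188,343),f(405,343),f(296,228),f(296,458)]; print('bore',ts[0],ts[1],(ts[0]+ts[1])/2,(ts[2]+ts[3])/2,np.hypot(*(ts[0]-ts[1])),np.hypot(*(ts[2]-ts[3])))
fl=[f(45,319,.01),f(548,319,.01),f(296,60,.01),f(296,578,.01)]; print('flange',(fl[0]+fl[1])/2,(fl[2]+fl[3])/2,np.hypot(*(fl[0]-fl[1])),np.hypot(*(fl[2]-fl[3])))
co=[f(484,330),f(300,150)]; print(co)
m=(B+C)/2; 
for c in [(ts[0]+ts[1])/2]: print('dir',np.arctan2(*(m-c)[::-1]),np.hypot(*(m-c)))
# rectified
im,T,K=load('wrist11'); c=np.array([.5057,-.2985]); S=9000
g=np.arange(700); X=c[0]+(350-g)/S; Y=c[1]+(350-g)/S   # up=+x, left=+y
XX,YY=np.meshgrid(X,Y,indexing='ij'); P=np.stack([XX,YY,np.full_like(XX,.044)],-1)@T[:3,:3].T+T[:3,3]
u=(K[0]*P[...,0]/P[...,2]+K[2]).astype('f4'); v=(K[1]*P[...,1]/P[...,2]+K[3]).astype('f4')
cv2.imwrite('pics/c22.png',cv2.remap(im,u,v,cv2.INTER_CUBIC)[:,:,::-1])
E
```

```text
width 0.011747123772828607 0.011952357572187336
edge ang -0.6361639040758365
edge ang -0.668938427163415
perp -0.5861507593436839
bore [ 0.50761296 -0.28174689] [ 0.50175953 -0.3142907 ] [ 0.50468625 -0.2980188 ] [ 0.50445015 -0.29790078] 0.03306601904052859 0.03436661187200515
flange [ 0.50619643 -0.29865598] [ 0.50482536 -0.29833485] 0.08434803078938635 0.08499064142909836
[array([ 0.50154646, -0.32642648]), array([ 0.53230203, -0.30341918])]
dir -0.6161559887581599 0.02451114960603772
```

View pics/c22.png

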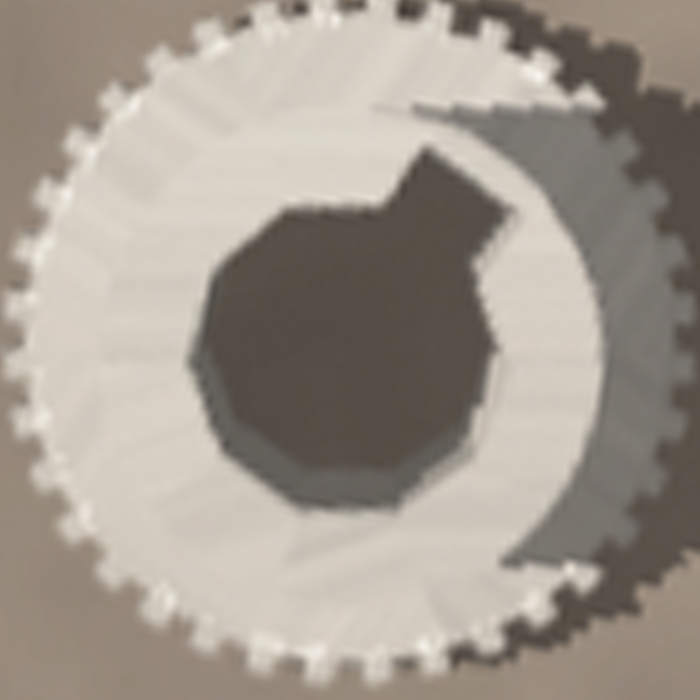

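Call:
drive_tool(increments="0.0115 -0.0025 -0.03 -0.1125; 0.0115 -0.0025 -0.03 -0.1125; 0.0115 -0.0025 -0.03 -0.1125; 0.0113 -0.0024 -0.03 -0.1125; 0 0 0 0; 0 0 0 0; 0 0 0 0; 0 0 0 0; 0 0 0 0; 0 0 0 0")

```text
t: 13.02
eef_pos: [0.5054, -0.2986, 0.1324]
tool_rot: [-0.0, 0.951, -0.31, 0.001]
contact_force: [0.1, 0.1, -0.6]
gripper_width: 0.999
```

```bash
python3 - <<'E'
from h import *
o=bot.get_obs(); print(o['eef_pos'],o['tool_rot'],o['joint_vel'].round(3))
snap('wrist','wrist12')
E
```

```text
[ 0.50537667 -0.29857556  0.13244762] [-1.61772684e-04  9.50811356e-01 -3.09767599e-01  1.33168714e-03] [ 0.001  0.01  -0.004  0.002 -0.003  0.    -0.004]
```

View pics/wrist12.png

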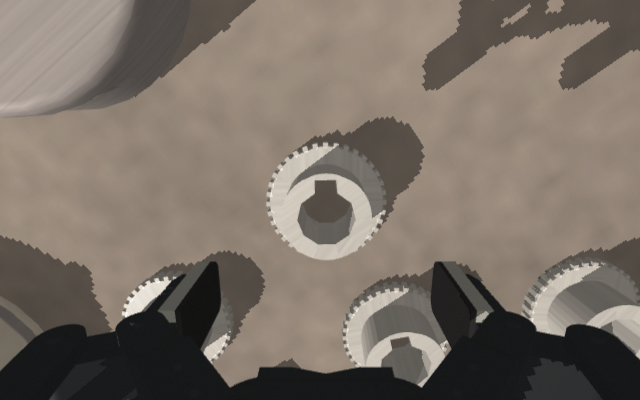

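```bash
cat >> h.py <<'E'
def rect(f,c,th,z,S,out,N=600):
    im,T,K=load(f); g=np.arange(N); d=np.array([np.cos(th),np.sin(th)]); n=np.array([-d[1],d[0]])
    a=(N/2-g)/S; A,B=np.meshgrid(a,a,indexing='ij'); X=c[0]+A*d[0]+B*n[0]; Y=c[1]+A*d[1]+B*n[1]
    P=np.stack([X,Y,np.full_like(X,z)],-1)@T[:3,:3].T+T[:3,3]
    u=(K[0]*P[...,0]/P[...,2]+K[2]).astype('f4'); v=(K[1]*P[...,1]/P[...,2]+K[3]).astype('f4')
    cv2.imwrite('pics/'+out+'.png',cv2.remap(im,u,v,cv2.INTER_CUBIC)[:,:,::-1])
E
python3 - <<'E'
from h import *
rect('wrist12',[.505,-.2985],-.63,.044,8000,'c23')
E
```

```text
(no output)
```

View pics/c23.png

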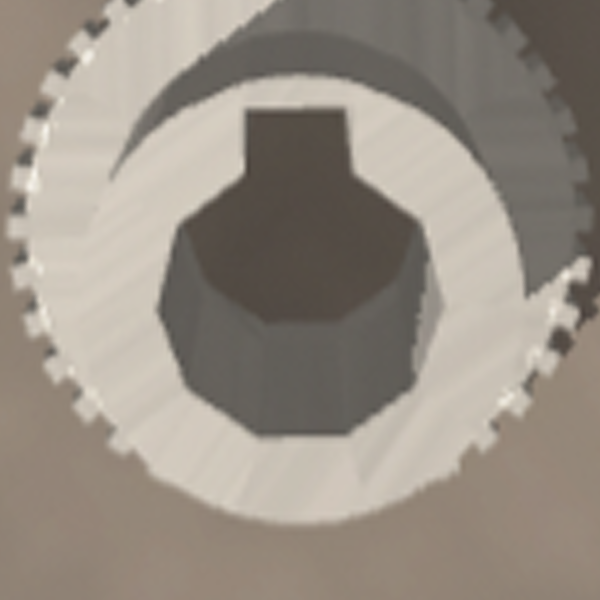

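Call:
drive_tool(increments="0 0 -0.03 0; 0 0 -0.03 0; 0 0 -0.025 0; 0 0 -0.0115 0; 0 0 0 0; 0 0 0 0; 0 0 0 0")

```text
t: 13.65
eef_pos: [0.5059, -0.299, 0.0359]
tool_rot: [0.0, 0.951, -0.31, 0.001]
contact_force: [-1.1, 0.6, -0.3]
gripper_width: 0.999
```

Call:
drive_tool(increments="0 0 0 0; 0 0 0 0; 0 0 0 0; 0 0 0 0; 0 0 0 0; 0 0 0 0", grip=0, squeeze=60)

```text
t: 14.15
eef_pos: [0.5057, -0.2986, 0.0358]
tool_rot: [-0.0, 0.951, -0.31, 0.001]
contact_force: [-1.7, 1.6, 9.0]
gripper_width: 0.639
```

```bash
python3 - <<'E'
from h import *
o=bot.get_obs(); print(o['eef_pos'],o['gripper_width']*85,o['contact_force'])
snap('wrist','wrist13')
E
```

```text
[ 0.50569899 -0.29864042  0.03581447] 54.356656358103116 [-1.67832376  1.64166577  8.96157175]
```

View pics/wrist13.png

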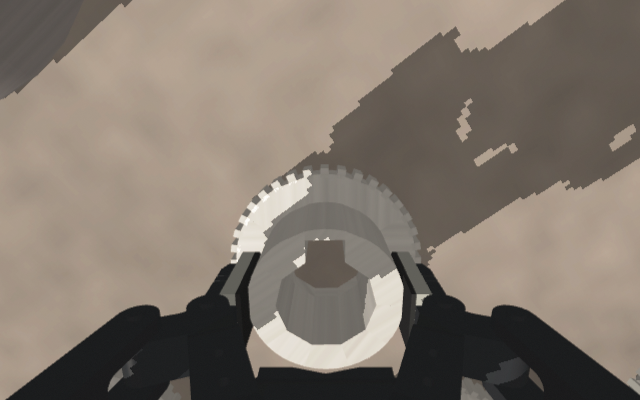

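Call:
drive_tool(increments="0 0 0.01 0; 0 0 0.025 0; 0 0 0.035 0; 0 0 0.035 0; 0 0 0.035 0; 0 0 0.025 0; 0 0 0 0; 0 0 0 0; 0 0 0 0; 0 0 0 0; 0 0 0 0")

```text
t: 15.12
eef_pos: [0.504, -0.2976, 0.1976]
tool_rot: [-0.0, 0.951, -0.31, -0.002]
contact_force: [0.7, -1.0, -3.8]
gripper_width: 0.641
```

```bash
python3 - <<'E'
from h import *
o=bot.get_obs(); p=o['eef_pos'];print(p,o['tool_rot'],o['gripper_width']*85,o['contact_force'],o['joint_vel'].round(3))
snap('wrist','wrist14'); rect('wrist14',p[:2],-.63,p[2]+.0082,8000,'c24')
E
```

```text
[ 0.50401248 -0.29755457  0.19755812] [-5.05376822e-05  9.50766758e-01 -3.09902672e-01 -1.70374943e-03] 54.45186562444714 [ 0.66537476 -1.01465904 -3.76783275] [ 0.001  0.     0.003 -0.009  0.001  0.002 -0.   ]
```

View pics/c24.png

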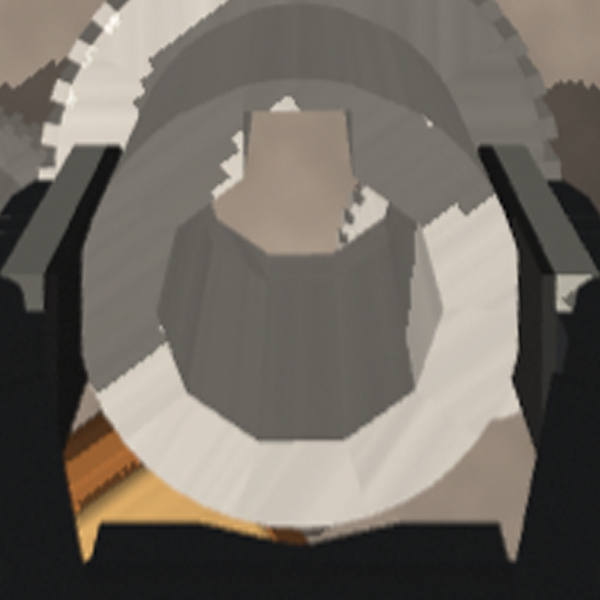

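Call:
drive_tool(increments="0.0062 0.0348 0.004 0.045; 0.0062 0.0348 0.004 0.045; 0.0062 0.0348 0.004 0.045; 0.0062 0.0348 0.004 0.045; 0.0062 0.0348 0 0.045; 0.0062 0.0348 0 0.045; 0.0062 0.0348 0 0.045; 0.0062 0.0348 0 0.045; 0.0062 0.0348 0 0.045; 0.0062 0.0348 0 0.045; 0 0 0 0; 0 0 0 0")

```text
t: 16.17
eef_pos: [0.5668, 0.0528, 0.2142]
tool_rot: [-0.0, 0.996, -0.087, -0.001]
contact_force: [-0.0, -1.1, -4.0]
gripper_width: 0.639
```

Call:
drive_tool(increments="0 0 0 0; 0 0 0 0; 0 0 0 0; 0 0 0 0")

```text
t: 16.5
eef_pos: [0.5669, 0.0484, 0.2153]
tool_rot: [0.0, 0.996, -0.091, -0.0]
contact_force: [-0.6, 0.0, -3.2]
gripper_width: 0.636
```

```bash
python3 - <<'E'
from h import *
o=bot.get_obs(); p=o['eef_pos'];print(p,o['tool_rot'],2*np.arctan2(o['tool_rot'][2],o['tool_rot'][1]),o['gripper_width']*85,o['contact_force'],o['joint_vel'].round(3))
snap('wrist','wrist15'); snap('side','side15'); snap('scene','scene15')
rect('wrist15',p[:2],-.18,p[2]+.0082,8000,'c25')
E
```

```text
[0.56689538 0.04839163 0.21526099] [ 1.97651197e-04  9.95833589e-01 -9.11889231e-02 -5.98818765e-05] -0.18263155875122095 54.041909186175374 [-0.58455965  0.00930065 -3.17874931] [-0.002 -0.001 -0.007 -0.003 -0.002 -0.001 -0.001]
```

View pics/wrist15.png

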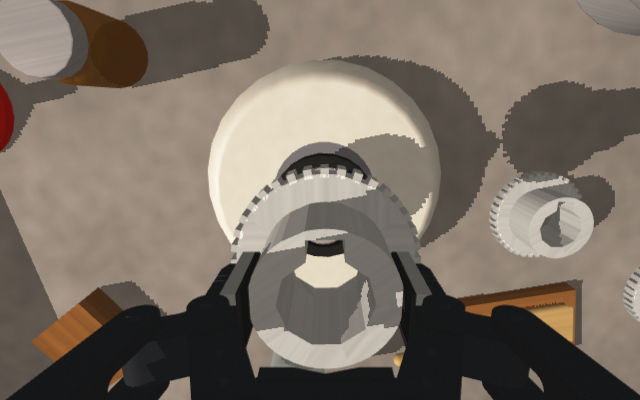

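View pics/c25.png

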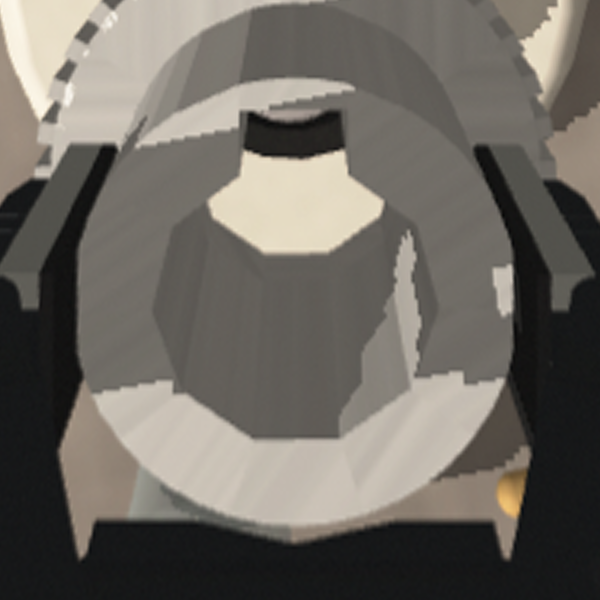

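```bash
python3 - <<'E'
from h import *
for f,p in [('wrist14',[0.50401248,-0.29755457,0.19755812]),('wrist15',[0.56689538,0.04839163,0.21526099]),('wrist5',[0.50960609,0.06176846,0.21874487]),('wrist8',[0.58174867,0.04769466,0.19634252]),('wrist12',[0.50537667,-0.29857556,0.13244762])]:
    print(f,proj(f,p))
o=bot.get_obs(); print(o['eef_pos'])
rect('wrist15',[.5667,.0504],-.18,.104,8000,'c26')
crop('side15',240,130,340,230,6,'c27')
E
```

```text
wrist14 [325.6031693  289.96820459]
wrist15 [327.1545038  290.37139324]
wrist5 [327.13080982 290.41825324]
wrist8 [327.14418666 290.35073829]
wrist12 [325.59641029 289.96730087]
[0.56699056 0.04917898 0.21535196]
```

View pics/c26.png

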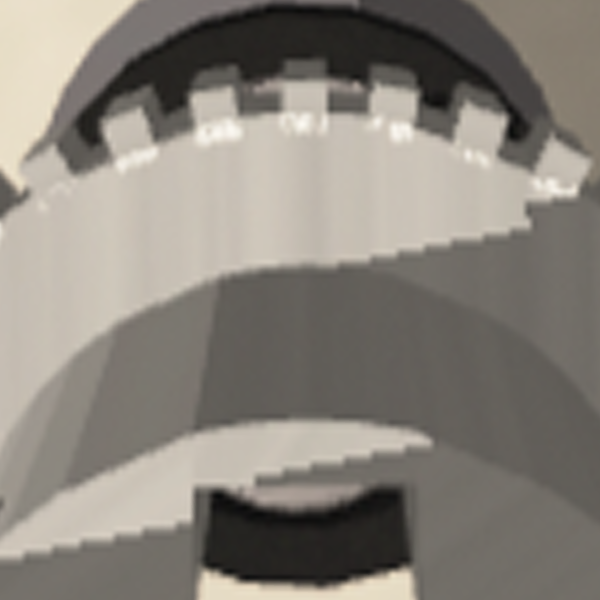

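View pics/c27.png

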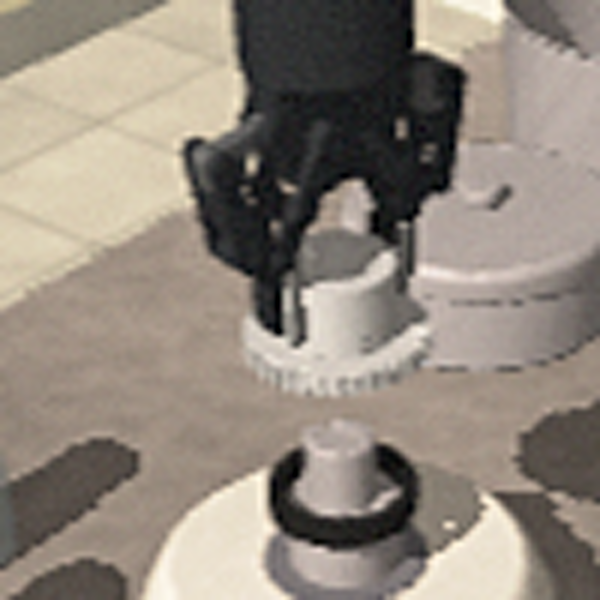

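```bash
python3 - <<'E'
from h import *
o=bot.get_obs(); p=o['eef_pos'];print(p,o['joint_vel'].round(3))
snap('wrist','wrist16')
rect('wrist16',p[:2],-.18,p[2]-.0258,6500,'c28')
rect('wrist16',p[:2],-.18,p[2]+.0082,6500,'c29')
for n in ['c28','c29']:
    c=cv2.imread(f'pics/{n}.png'); 
    for r in ((42.5,) if n=='c28' else (28,17.2)): cv2.circle(c,(300,300),int(r*6.5),(0,0,255),1)
    cv2.line(c,(300,0),(300,599),(0,0,255),1); cv2.imwrite(f'pics/{n}.png',c)
E
```

```text
[0.56699056 0.04917898 0.21535196] [-0.004  0.002 -0.004 -0.002 -0.001 -0.002 -0.002]
```

View pics/c28.png

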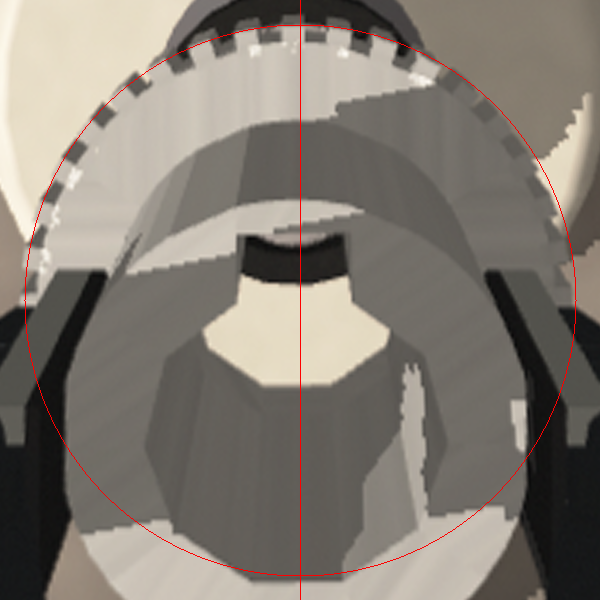

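View pics/c29.png

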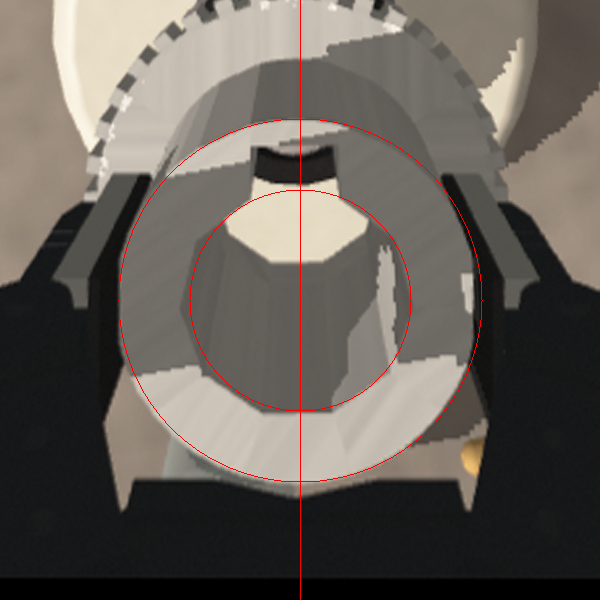

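Call:
drive_tool(increments="0 0.0005 -0.01 0; 0 0 -0.015 0; 0 0 -0.012 0; 0 0 -0.006 0; 0 0 -0.003 0; 0 0 0 0; 0 0 0 0; 0 0 0 0; 0 0 0 0; 0 0 0 0")

```text
t: 17.53
eef_pos: [0.5674, 0.0504, 0.1698]
tool_rot: [-0.0, 0.996, -0.09, 0.0]
contact_force: [0.3, 0.6, -3.5]
gripper_width: 0.637
```

```bash
python3 - <<'E'
from h import *
o=bot.get_obs(); p=o['eef_pos'];print(p,o['tool_rot'],o['contact_force'],o['joint_vel'].round(3))
q=p[:2]-[0.566735,.050474]; d=np.array([.984,-.178]); n=np.array([.178,.984]); print(q@d*1e3,q@n*1e3)
snap('wrist','wrist17'); crop('wrist17',230,130,430,380,3,'c30')
snap('side','side17'); crop('side17',255,140,335,230,8,'c31'); snap('scene','scene17'); crop('scene17',310,170,390,250,8,'c32')
E
```

```text
[0.56735107 0.05036048 0.16984822] [-1.76683018e-04  9.95944478e-01 -8.99684590e-02  4.92124133e-04] [ 0.31491054  0.55465868 -3.45881495] [ 0.001  0.002 -0.     0.004  0.001 -0.001  0.   ]
0.6264152192557366 -0.0020433025459851684
```

View pics/c30.png

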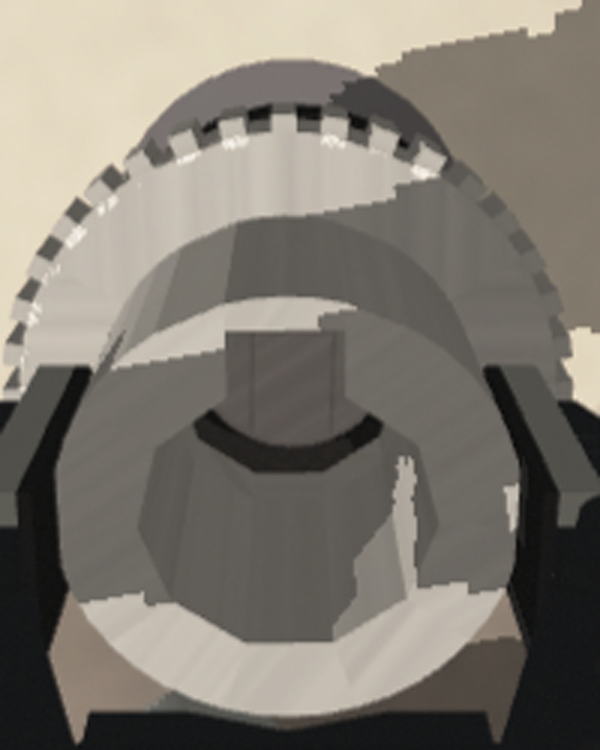

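View pics/c31.png

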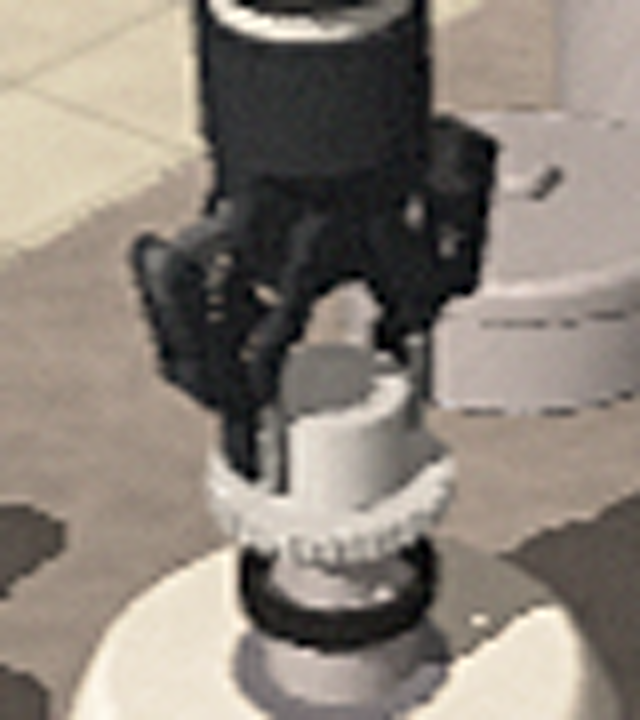

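View pics/c32.png

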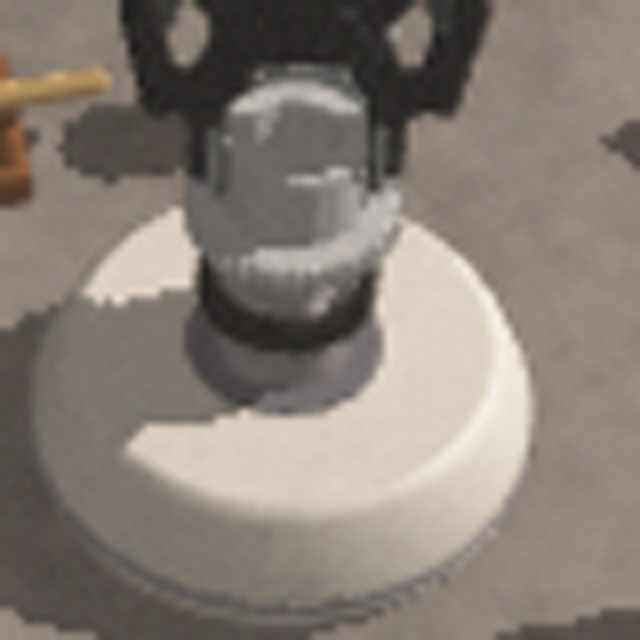

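Call:
drive_tool(increments="-0.0004 -0.0005 0 0; 0 0 0 0; 0 0 0 0; 0 0 0 0; 0 0 0 0")

```text
t: 18.1
eef_pos: [0.5666, 0.0498, 0.1693]
tool_rot: [0.0, 0.996, -0.09, -0.0]
contact_force: [-0.6, 0.5, -4.0]
gripper_width: 0.638
```

```bash
python3 - <<'E'
from h import *
o=bot.get_obs(); p=o['eef_pos'];print(p,o['tool_rot'],o['contact_force'],o['joint_vel'].round(3))
q=p[:2]-[0.566735,.050474]; d=np.array([.984,-.178]); n=np.array([.178,.984]); print(q@d*1e3,q@n*1e3)
snap('wrist','wrist18'); 
x0,y0,x1,y1=270,220,380,350
crop('wrist18',x0,y0,x1,y1,6,'c33')
c=cv2.imread('pics/c33.png'); t=np.linspace(0,2*np.pi,80)
def circ(C,r,z,col):
    q=np.array([(proj('wrist18',[C[0]+r*np.cos(a),C[1]+r*np.sin(a),z])+.5-[x0,y0])*6 for a in t]).round().astype(int); cv2.polylines(c,[q.reshape(-1,1,2)],True,col,1)
circ([.5667,.0504],.015,.13,(255,0,255)); circ([.5667,.0504],.016,.129,(0,255,0))
g=p[:2]-.0003*d
circ(g,.0172,p[2]-.0358,(0,0,255)); circ(g+.0006*n,.0172,p[2]+.0082,(255,0,0))
cv2.imwrite('pics/c34.png',c)
E
```

```text
[0.56659795 0.04979409 0.16930231] [ 2.07663484e-05  9.95942104e-01 -8.99962451e-02 -1.78513342e-05] [-0.60884731  0.53144622 -3.97397176] [-0.     0.001 -0.     0.     0.     0.     0.   ]
-0.01382859654647249 -0.6934267540701738
```

View pics/c33.png

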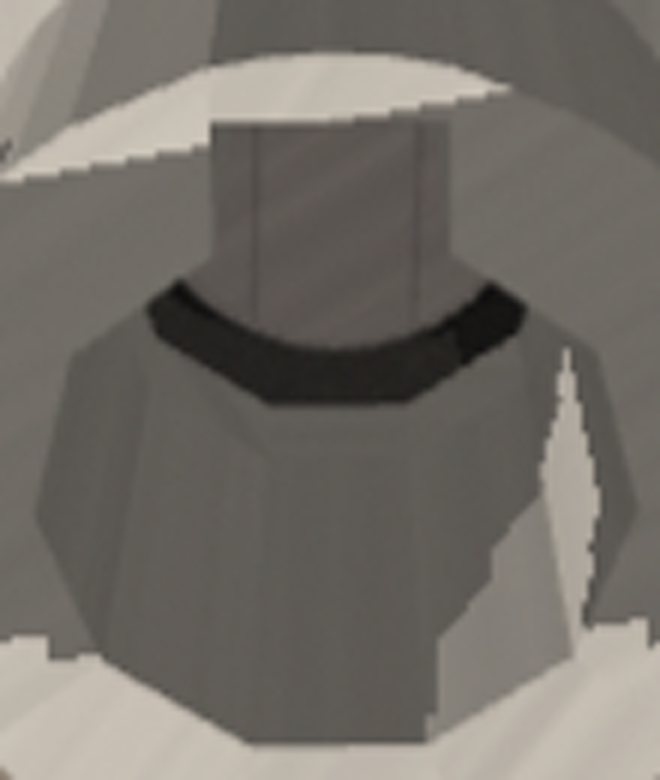

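View pics/c34.png

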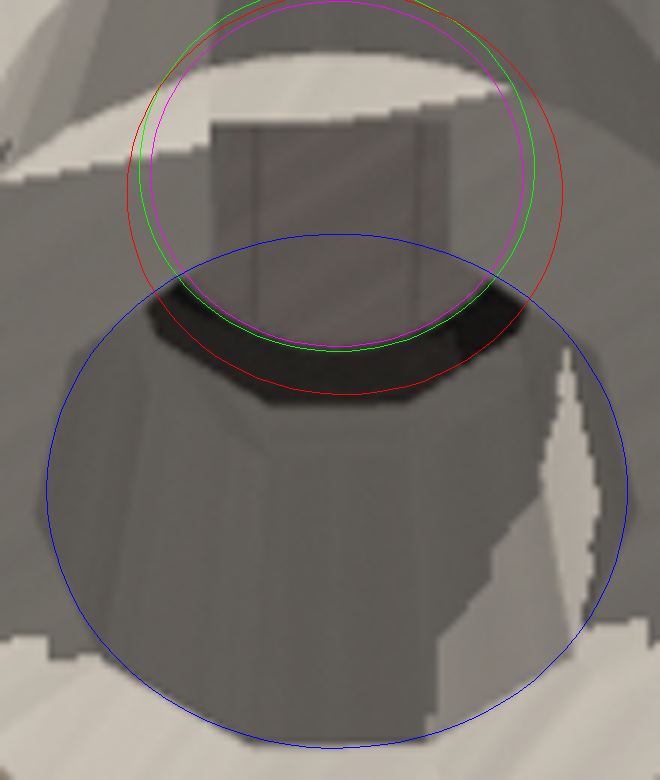

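Call:
drive_tool(increments="0.0003 0 -0.001 0; 0 0 -0.001 0; 0 0 -0.001 0; 0 0 0 0; 0 0 0 0")

```text
t: 18.57
eef_pos: [0.5668, 0.0498, 0.1662]
tool_rot: [0.0, 0.996, -0.09, -0.0]
contact_force: [0.8, -1.0, -3.3]
gripper_width: 0.636
```

Call:
drive_tool(increments="0 0 -0.001 0; 0 0 -0.001 0; 0 0 -0.001 0; 0 0 0 0")

```text
t: 18.9
eef_pos: [0.5667, 0.0498, 0.163]
tool_rot: [0.0, 0.996, -0.09, -0.0]
contact_force: [-0.0, -0.2, -2.0]
gripper_width: 0.638
```

Call:
drive_tool(increments="0 0 -0.001 0; 0 0 -0.001 0; 0 0 0 0; 0 0 0 0")

```text
t: 19.23
eef_pos: [0.5669, 0.0498, 0.1612]
tool_rot: [0.0, 0.996, -0.09, -0.0]
contact_force: [0.6, 0.4, -3.6]
gripper_width: 0.64
```

Call:
drive_tool(increments="0 0 -0.001 0; 0 0 -0.001 0; 0 0 0 0; 0 0 0 0")

```text
t: 19.57
eef_pos: [0.5669, 0.0498, 0.1592]
tool_rot: [0.0, 0.996, -0.09, -0.0]
contact_force: [-0.1, -0.1, -3.3]
gripper_width: 0.637
```

Call:
drive_tool(increments="0 0 -0.0015 0; 0 0 -0.0015 0; 0 0 -0.0015 0; 0 0 -0.0015 0; 0 0 0 0; 0 0 0 0")

```text
t: 20.07
eef_pos: [0.5668, 0.0498, 0.1531]
tool_rot: [0.0, 0.996, -0.09, -0.0]
contact_force: [-0.0, 0.4, -2.9]
gripper_width: 0.634
```

Call:
drive_tool(increments="0 0 -0.002 0; 0 0 -0.002 0; 0 0 -0.002 0; 0 0 -0.002 0; 0 0 -0.002 0; 0 0 0 0; 0 0 0 0")

```text
t: 20.65
eef_pos: [0.5668, 0.0498, 0.1431]
tool_rot: [0.0, 0.996, -0.09, -0.0]
contact_force: [-0.3, 0.0, -2.8]
gripper_width: 0.643
```

```bash
python3 - <<'E'
from h import *
o=bot.get_obs(); print(o['eef_pos'],o['tool_rot'],o['contact_force'],o['torque'])
snap('wrist','wrist19'); crop('wrist19',270,200,390,370,4.5,'c35')
E
```

```text
[0.56681252 0.04978883 0.14313444] [ 6.97914037e-05  9.95942330e-01 -8.99935991e-02 -1.52700887e-04] [-0.33269949  0.04788923 -2.81965417] [ 0.02288673 -0.02307905  0.05421841]
```

View pics/c35.png

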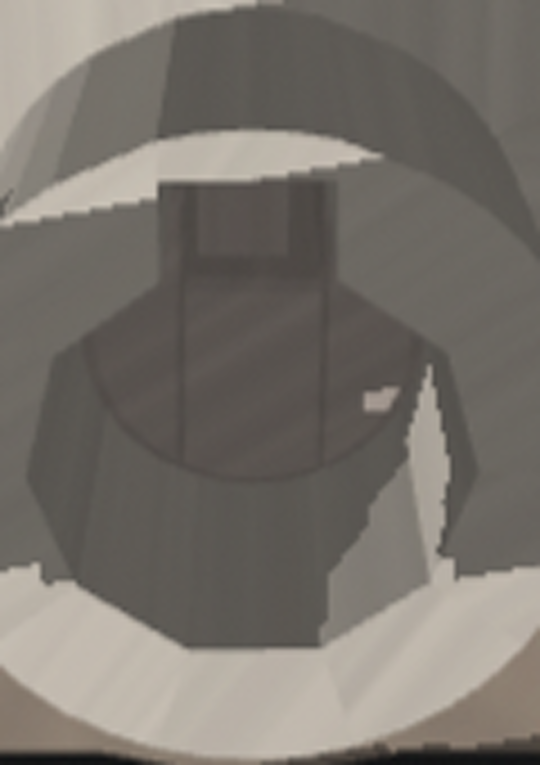

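Call:
drive_tool(increments="0 0 -0.001 0; 0 0 -0.001 0; 0 0 -0.001 0; 0 0 -0.001 0; 0 0 0 0")

```text
t: 21.12
eef_pos: [0.5669, 0.0499, 0.1395]
tool_rot: [-0.0, 0.996, -0.09, 0.0]
contact_force: [-1.2, -0.2, -0.8]
gripper_width: 0.635
```

Call:
drive_tool(increments="0 0 -0.001 0; 0 0 -0.001 0; 0 0 -0.001 0; 0 0 0 0")

```text
t: 21.45
eef_pos: [0.567, 0.0498, 0.1364]
tool_rot: [-0.0, 0.996, -0.09, 0.0]
contact_force: [-2.0, 0.6, 1.9]
gripper_width: 0.637
```

Call:
drive_tool(increments="0 0 -0.001 0; 0 0 -0.001 0; 0 0 0 0; 0 0 0 0")

```text
t: 21.78
eef_pos: [0.5669, 0.0498, 0.1342]
tool_rot: [0.0, 0.996, -0.09, 0.0]
contact_force: [-1.8, 1.1, 0.8]
gripper_width: 0.64
```

Call:
drive_tool(increments="0 0 -0.001 0; 0 0 0 0; 0 0 0 0")

```text
t: 22.03
eef_pos: [0.5669, 0.0498, 0.1332]
tool_rot: [0.0, 0.996, -0.09, 0.0]
contact_force: [-1.2, -1.0, 0.3]
gripper_width: 0.637
```

Call:
drive_tool(increments="0 0 -0.001 0; 0 0 0 0; 0 0 0 0")

```text
t: 22.28
eef_pos: [0.567, 0.0498, 0.1322]
tool_rot: [0.0, 0.996, -0.09, 0.0]
contact_force: [-0.9, 0.2, 1.2]
gripper_width: 0.638
```

Near the expected seat (TCP ≈ 0.1318); continuing in half-millimetre steps.

Call:
drive_tool(increments="0 0 -0.0005 0; 0 0 0 0; 0 0 0 0")

```text
t: 22.53
eef_pos: [0.567, 0.0498, 0.1319]
tool_rot: [-0.0, 0.996, -0.09, 0.0]
contact_force: [-1.2, 0.0, 2.1]
gripper_width: 0.644
```

Call:
drive_tool(increments="0 0 -0.0005 0; 0 0 0 0; 0 0 0 0")

```text
t: 22.78
eef_pos: [0.5669, 0.0498, 0.1318]
tool_rot: [-0.0, 0.996, -0.09, 0.0]
contact_force: [-3.4, 0.2, 7.6]
gripper_width: 0.637
```

Call:
drive_tool(increments="0 0 -0.0005 0; 0 0 0 0; 0 0 0 0")

```text
t: 23.03
eef_pos: [0.567, 0.0499, 0.1318]
tool_rot: [-0.0, 0.996, -0.09, 0.0]
contact_force: [-4.4, 0.2, 11.5]
gripper_width: 0.64
```

Call:
drive_tool(increments="0 0 0.0005 0; 0 0 0 0; 0 0 0 0; 0 0 0 0; 0 0 0 0; 0 0 0 0", grip=1)

```text
t: 23.53
eef_pos: [0.5669, 0.0498, 0.1311]
tool_rot: [0.0, 0.996, -0.09, -0.0]
contact_force: [0.1, -0.0, 0.9]
gripper_width: 0.997
```

Call:
drive_tool(increments="0 0 0.01 0; 0 0 0.02 0; 0 0 0.03 0; 0 0 0.03 0; -0.017 0.003 0.02 0; -0.033 0.006 0 0; -0.02 0.004 0 0; 0 0 0 0; 0 0 0 0; 0 0 0 0; 0 0 0 0")

```text
t: 24.45
eef_pos: [0.4979, 0.0626, 0.2416]
tool_rot: [0.0, 0.996, -0.09, 0.0]
contact_force: [-0.5, 0.6, -0.3]
gripper_width: 0.999
```

```bash
python3 - <<'E'
from h import *
o=bot.get_obs(); print(o['eef_pos'],o['contact_force'])
snap('wrist','wrist20'); snap('side','side20'); snap('scene','scene20')
rect('wrist20',[.5667,.0504],-.18,.14,8000,'c36'); crop('side20',230,150,370,270,5.5,'c37')
E
```

```text
[0.49794209 0.06258556 0.24160929] [-0.46878832  0.61342425 -0.27159809]
```

View pics/c36.png

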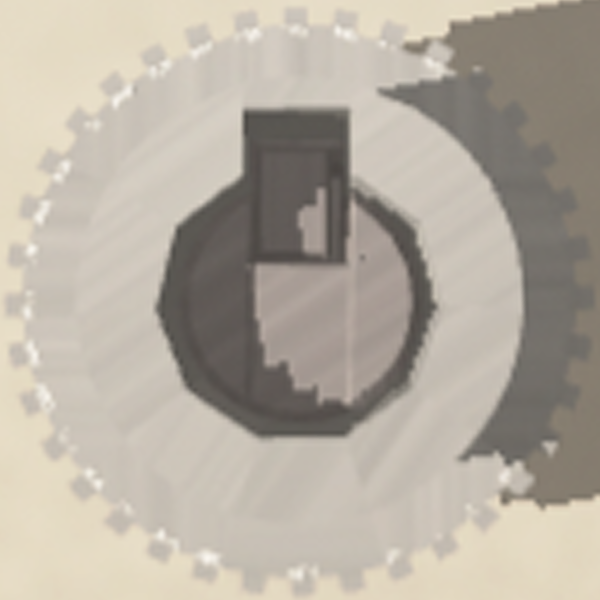

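View pics/c37.png

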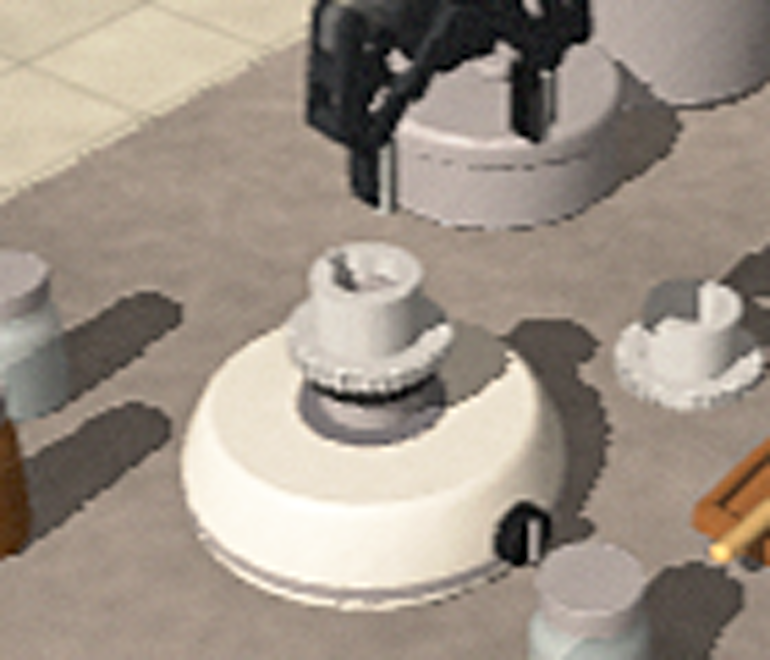

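View pics/scene20.png

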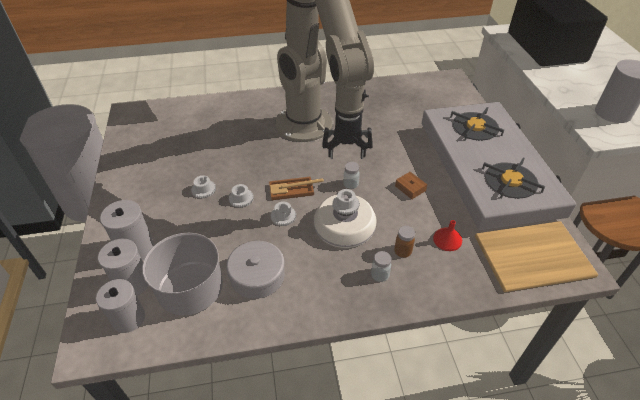

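```bash
python3 -c "
from station import bot
print(bot.hand_in())"
```

```text
the job is handed in; nothing more can be done
None
```

I put the key in the shaft slot and pressed the gear down over it onto the shoulder. Then I let go, backed the arm clear and handed the job in at about 24.6 s of the 72 s allowed. The hand-in gave no verdict.

- **Key:** I lowered it into the slot with no noticeable contact force and released it there. A wrist picture then showed its top below the shaft's end. I judged its depth by eye in that picture and did not measure it against the pocket floor.
- **Gear:** Of the four look-alikes I took the one farthest from the base, about 0.59 m away. It slid down with its keyway over the key and pushed the ring along. It stopped at a tool height of 0.1318 m, the expected seat. The upward force there reached about 11.5 N, roughly 15 N with the gear's weight, and I let go at that point.
- **Final pictures:** The gear looks level and centred, with its keyway over the key. Nothing is touching the robot, and the other items on the counter look unmoved.
- **Disagreement:** The wrist camera calibration was off by roughly 0.5 mm, depending on how the tool was turned. I corrected for this by comparing the gear with the shaft in the same picture before lowering it.

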